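# Screw the outlet elbow into the clamped port

## Task

Pull the dust plug out of the clamped port and park it upright in the small holder on top of the post. Then take the elbow fitting (the one with the side spout) from the rack, lower it into the port with its spout pointing straight away from the clamp's screw handle so the cross pin drops through the slots, and screw it clockwise until it draws down on the rubber seal and on until the spout stands over the middle of the small cup beside the port. Let go there; leave the cup and the straight fitting where they stand.

Things in the scene. Friction and masses are not known exactly. Their poses are not given: they have to be found in the camera images.
- port: Grey bench clamp fixed to the desk (base 130 x 80 mm) holding an upright female port, 63 mm outside, bore 44 mm, rim 60 mm above the desk, between two dark jaws. Origin: on the desk on the port's axis; z up; x runs along the jaws, away from the T-bar screw handle, which is at -x (88 mm out, 42 mm high). In the bore are two entry slots for a cross pin, at +x and -x, 11 mm wide, 30 mm deep
- port_mouth (a point): On the port's axis, 63 mm above the desk, level with the seal. From each slot a coarse thread runs clockwise (seen from above), inner radius 15.5 mm. A fitting put in at the slots has 1.5 mm of play, meets the seal's resistance after about 40 degrees of turn, then sinks 0.07 mm per degree; hard end at about 105 degrees. It stays where it is left; turning takes 0.2 N m at most
- seal (a joint): Spring-backed black rubber ring on the port's rim, 58 mm outside, 45 mm inside, top 63 mm above the desk at rest. Value: how far it is pressed down in m, 0 to 0.0055; spring 1.8 N/mm from 2 N
- plug: Loose grey plastic dust plug standing in the port, 63 mm tall, 80 g. Origin: middle of the underside of its stem; z up along its axis. Stem 26 mm thick, 18 mm long (no pins, pulls straight out); collar 56 mm across from z = 18 to 23 mm, which rests on the seal; round knob 26 mm across from z = 23 to 63 mm
- plug_knob (a point): On the plug's axis at mid knob, 45 mm above its underside
- post: Fixed post, 100 mm tall, with dark round foot 72 mm across and a narrow white open cup-shaped holder on top, 44 mm outside, 35 mm inside at the rim, 24 mm deep. Origin: on the desk on the post's axis. A parked plug hangs in it by its collar, its underside 82 mm above the desk
- post_rim (a point): Centre of the post holder's mouth, 100 mm above the desk
- elbow: Loose steel elbow, 65 mm tall, 0.2 kg, in either hole of the rack. Origin: stem's lower end, on its axis; z up the stem, x along the spout. Stem 28 mm thick to z = 26 mm, with a 6 mm cross pin along x at z = 11.5 mm, 40 mm over its ends; flange 56 mm across, z = 26 to 31 mm; gripping block z = 31 to 65 mm, 28 mm across its y flats, 30 mm along x; spout 16 mm thick from its +x face at z = 50 mm
- elbow_grip (a point): On the elbow's axis between the flats, 52 mm above the stem's lower end. When the elbow stands in the port with its flange just on the seal, the stem's lower end is 37 mm above the desk
- spout_tip (a point): Open lower end of the elbow's spout, 75 mm from the stem's axis along elbow x and 28 mm above the stem's lower end
- nipple: Loose steel straight fitting, 94 mm tall, same stem, pin, flange and flats as the elbow but with a ribbed barb straight up and no side spout; stands in the other hole of the rack and is to be left there. Origin: middle of the stem's lower end
- rack: Fixed white block 99 x 224 x 36 mm with two holes 45 mm wide and 30 mm deep, at y = -60 and +60 mm. Origin: on the desk under its centre; y along its length. The fittings stand in it on their flanges, the lower end of the stem 10 mm above the desk
- cup: Loose small white cup, 40 mm across the rim, 50 mm tall, beside the port, 70 to 80 mm from its axis, 63 to 81 degrees clockwise (seen from above) from the port's x axis. Origin: middle of its underside, on the desk
Mind the look-alikes: they are no part of the job. What is shaped like the elbow but green is not meant.

How it is judged:
On the way, in this order (a step that is already met when the one before it is completed fails the run):
1. the plug is parked upright in the holder on the post and let go (horizontal distance between plug and post below 0.006 m and z of plug in the frame of post between 0.078 and 0.086 m and angle between plug's own z axis and vertical below 0.12 rad and contact force between the fingers and plug below 0.1 N), for 0.2 s.
2. the elbow is down in the port, its flange on the seal (horizontal distance between elbow and port below 0.005 m and z of elbow in the frame of port below 0.0395 m and angle between elbow's own z axis and vertical below 0.1 rad), for 0.1 s.
3. the elbow is screwed down on the seal and its spout is over the cup (all of step 2 and value of joint seal above 0.0008 m and horizontal distance between spout_tip and cup below 0.012 m), for 0.2 s.
At the end, for the whole second after the job is handed in: Plug hangs upright in the post holder (within 6 mm); elbow in the port (within 5 mm, upright), screwed down so the seal stays pressed over 0.8 mm, spout tip within 12 mm sideways of the cup axis; cup upright and straight fitting in place, each within 15 mm of its start; all released, at rest (all of step 3 and horizontal distance between plug and post below 0.006 m and z of plug in the frame of post between 0.078 and 0.086 m and angle between plug's own z axis and vertical below 0.12 rad and linear speed of each of elbow, plug below 0.02 m/s and distance of each of cup, nipple from where it was at the start of the episode below 0.015 m and angle between cup's own z axis and vertical below 0.15 rad); the robot touches nothing.
It fails at once if the cup is tipped or knocked away (angle between cup's own z axis and vertical above 0.35 rad or distance of cup from where it was at the start of the episode above 0.025 m).
It fails at once if the straight fitting is taken from the rack (distance of nipple from where it was at the start of the episode above 0.03 m).
It also fails if it takes over 61 s, if anything falls off the work surface, if the arm or the gripper's body presses on something with over 40 N, if the wrist force passes 120 N, or if a joint passes its speed limit or range.

## Robot

A 6-joint arm with a two-finger parallel gripper is mounted at the origin on a cart in front of the work surface, level with it; the furniture and walls round the work are solid. World frame = base frame: x ahead of the robot, y to its left, z up, the work surface at z = 0. Lengths are in m, angles in rad, forces in N, time in s.
With the tool pointing down it reaches from about 0.25 to 0.775 m from the base axis. Payload 4 kg.
Tool frame: the origin (TCP) lies on the centre line of the jaws, within the pads' length; the fingertips stand 22 mm ahead of it and the grasp point (between the pads) lies 3 mm ahead of it; z points along the fingers, x is the direction in which the jaws open and shut, and the axes are right-handed (so a half turn about z gives the same grasp; the last joint's range is limited). The gripper opens to 85 mm and grips with 20 to 120 N. Pads are 22 mm wide; open, the fingers measure 114 mm over their backs; the gripper's body (76 mm by 85 mm) begins 54 mm behind the grasp point. The pads swing forward as they close: fully open they stand 13 mm farther back than shut.
Start: joints at [-1.244, 0.087, 1.371, -0, 1.684, -0.103], TCP at [0.229, -0.5, 0.214] pointing down, gripper open.
Joint ranges: [-3.1, 3.1], [-0.76, 2.03], [0.27, 2.55], [-1.08, 4.22], [0.17, 2.65], [-2.57, 2.57]. Speed limits (rad/s): [2.79, 2.79, 3.14, 3.14, 3.14, 3.14].

## Interface

Orientations are given as a unit quaternion [w, x, y, z].
In Python, from station import bot gives the robot as it stands.
- The arm moves only by the tool apply_moves, never from a script. Its argument "increments" is text: rows parted by semicolons, each of 7 numbers parted by spaces: the shift along the world's x, y, z in mm, then the turn, a rotation vector about the world's x, y, z in rad, then the closure, from 0 (fully open) to 1 (shut). In form: tx ty tz wx wy wz gripper; .... A call has 1 to 8 rows; each row is the pose to reach, as a shift and turn from the pose measured when the call began; what a row does not reach only later rows make up. A row lasts 1/8 s, in which the tool goes at most 62.5 mm and 10.7 degrees, less where a joint would pass 70% of its speed; a pose out of reach is approached as far as the arm can. A call with a gripper value outside its range is refused whole. The fingers move at their own pace and stop on an object; "grip_force" is the grip in N (left out, the last holds). Time passes only in rows, so rows that repeat a pose let the fingers close. It gives the time, the measured TCP pose, the force and the opening at its end, in the units of the state.
- bot.read_state(): the state, without advancing time (a new reading comes with each control period).
- bot.snapshot(name): name is "scene" or "top" or "wrist"; returns a dict with "pixels" (480x640x3 uint8, blue, green, red), "camera_matrix" (3x3 intrinsics, pixels), "R" (3x3) and "t" (3): a world point X has camera coordinates R X + t; the wrist camera has in their place "T_tool_cam" (4x4, takes a point from camera to tool coordinates, whose origin is the TCP and whose axes are the tool frame's). Camera axes: x right, y down, z forward; pixel columns grow to the right and rows downward; lengths in m; the calibration is good to about 2 mm. A picture is of the moment at which its call begins: read the wrist's pose just before it. There is no depth.
- bot.hand_in(): hands the job in, once; it reports no verdict.
The state is a dict: "time_s": time; "joints": joint angles; "dq": joint speeds; "joint_efforts": joint torques, N m; "tool_pos": TCP position; "eef_rot": TCP orientation; "contact_force": force on the tool from outside, world axes, zero at the start; "moment": the same for the moment, N m; "gripper_width": finger opening in m.
Only numpy, scipy, OpenCV 4.12 (cv2) and the standard library are available. Lean on these libraries where they do the work, as an engineer would, in place of code of your own. Each camera call takes 0.05 s, during which the arm holds its last target.

## Working session

There is one attempt and no reset: what is moved stays moved. The work goes in short steps, Python scripts to look and compute and a tool call to move; the robot and the scene stay as the last step left them, time stands still between calls to the robot, and variables do not carry over. Pictures are saved under pics/ and viewed, and the job is handed in when it is done.

Besides the shell and the picture viewer there is one more tool, called after "Request:" by a JSON object that holds its "api" and its "payload". apply_moves: Moves the arm, as the interface text tells. Its arguments: {"type":"object","properties":{"increments":{"type":"string"},"grip_force":{"type":"number"}},"required":["increments"]}

```bash
mkdir -p pics; cat > h.py <<'E'
import numpy as np, cv2, json, os
from station import bot
from scipy.spatial.transform import Rotation as Ro
def snap(name, tag):
    st=bot.read_state(); s=bot.snapshot(name)
    K=np.array(s["camera_matrix"])
    if name=="wrist":
        T=np.array(s["T_tool_cam"]); q=st["eef_rot"]; Rw=Ro.from_quat([q[1],q[2],q[3],q[0]]).as_matrix()
        Rc=Rw@T[:3,:3]; c=Rw@T[:3,3]+np.array(st["tool_pos"]); R=Rc.T; t=-R@c
    else: R=np.array(s["R"]);t=np.array(s["t"])
    im=np.array(s["pixels"]); cv2.imwrite(f"pics/{tag}.png",im); np.savez(f"pics/{tag}.npz",K=K,R=R,t=t)
    return im
def cam(tag):
    d=np.load(f"pics/{tag}.npz"); return d["K"],d["R"],d["t"]
def ray(tag,uv):
    K,R,t=cam(tag); d=R.T@np.linalg.inv(K)@np.array([uv[0],uv[1],1.]); return -R.T@t, d/np.linalg.norm(d)
def onz(tag,uv,z):
    c,d=ray(tag,uv); return c+d*(z-c[2])/d[2]
def tri(*obs):
    A=np.zeros((3,3));b=np.zeros(3);L=[]
    for tag,uv in obs:
        c,d=ray(tag,uv);P=np.eye(3)-np.outer(d,d);A+=P;b+=P@c;L.append((c,P))
    x=np.linalg.solve(A,b); return x,[np.linalg.norm(P@(x-c)) for c,P in L]
def proj(tag,X):
    K,R,t=cam(tag); p=K@(R@np.array(X,float)+t); return p[:2]/p[2]
E
python3 - <<'E'
from h import *
for n in ["scene","top","wrist"]:
    snap(n,n+"0"); K,R,t=cam(n+"0"); print(n,K[0,0],-R.T@t, R[2])
st=bot.read_state(); print(st)
E
```

```text
scene 566.0967716682926 [ 0.08752569 -1.04636896  0.79165954] [ 0.31174107  0.78745404 -0.53172703]
top 557.9680822195718 [0.29355693 0.00862173 1.34789048] [ 0.15228311  0.01662208 -0.98819713]
wrist 342.03300969528976 [ 0.29108598 -0.47284664  0.37320849] [-0.24113383 -0.10901894 -0.96434918]
{'time_s': 0.15, 'joints': array([-1.24408327e+00,  8.78314076e-02,  1.37191873e+00,  2.12682425e-06,
        1.68359316e+00, -1.03079412e-01]), 'dq': array([ 0.00093683, -0.00143488, -0.00330294,  0.00140941, -0.00014957,
       -0.00021472]), 'joint_efforts': array([ 1.65835190e-03, -3.52372992e+01, -3.13680053e+01, -5.06258186e-05,
        8.07958102e-03, -1.10214242e-05]), 'tool_pos': array([ 0.22904983, -0.49958578,  0.21337689]), 'eef_rot': array([-5.46842160e-04,  8.41629753e-01, -5.40054249e-01, -6.83485892e-04]), 'contact_force': array([-0.07576029, -0.02312622,  0.52256095]), 'moment': array([0.02162263, 0.02256026, 0.044963  ]), 'gripper_width': 0.08555712373855592}
```

View pics/scene0.png

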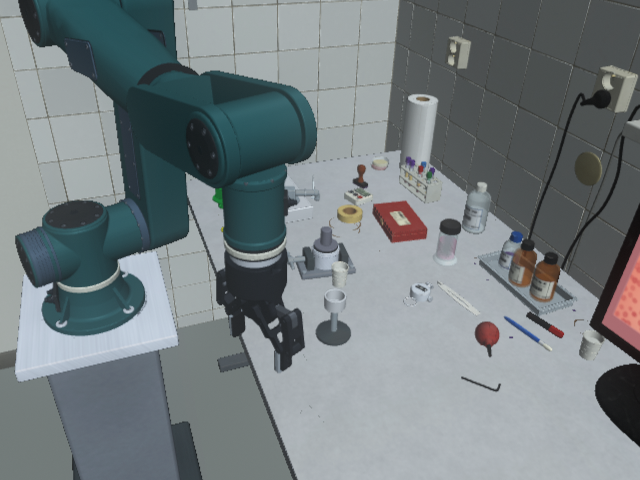

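View pics/top0.png

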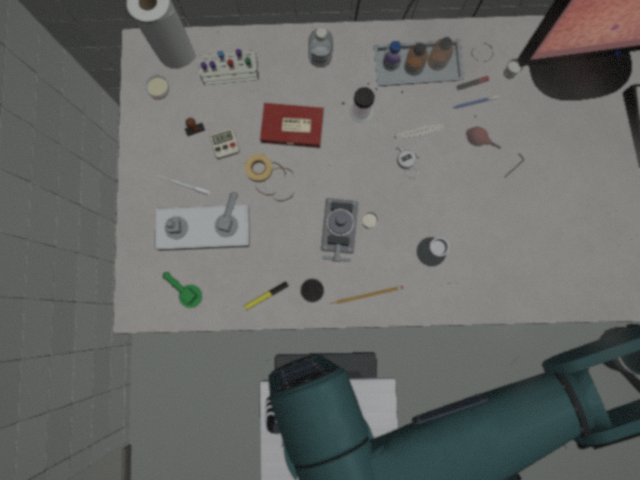

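View pics/wrist0.png

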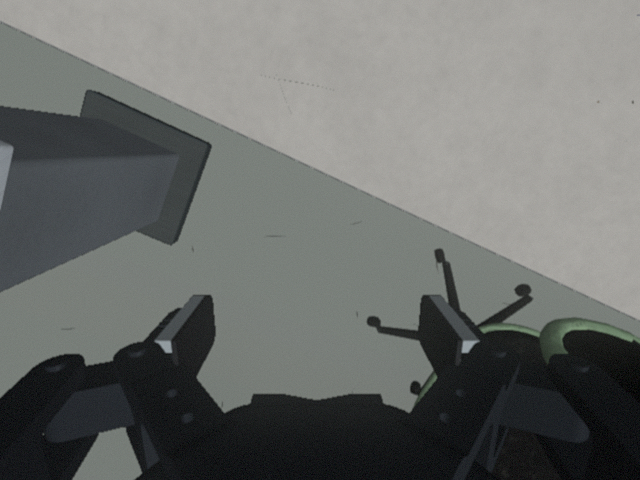

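```bash
python3 - <<'E'
from h import *
a=cv2.imread("pics/top0.png"); b=cv2.imread("pics/scene0.png")
cv2.imwrite("pics/c1.png",cv2.resize(a[185:285,300:460],None,fx=5,fy=5,interpolation=cv2.INTER_CUBIC))
cv2.imwrite("pics/c2.png",cv2.resize(a[180:310,145:305],None,fx=4.6,fy=4.6,interpolation=cv2.INTER_CUBIC))
cv2.imwrite("pics/c3.png",cv2.resize(b[160:360,200:360],None,fx=3,fy=3,interpolation=cv2.INTER_CUBIC))
for uv,z in [((340,215),.1),((370,220),.05),((440,246),.1),((228,225),.07),((175,226),.1)]: print(onz("top0",uv,z))
E
```

```text
[ 0.52139345 -0.0398609   0.1       ]
[ 0.51655123 -0.11199486  0.05      ]
[ 0.44439209 -0.26156656  0.1       ]
[0.51061936 0.22022967 0.07      ]
[0.50660927 0.33635118 0.1       ]
```

View pics/c1.png

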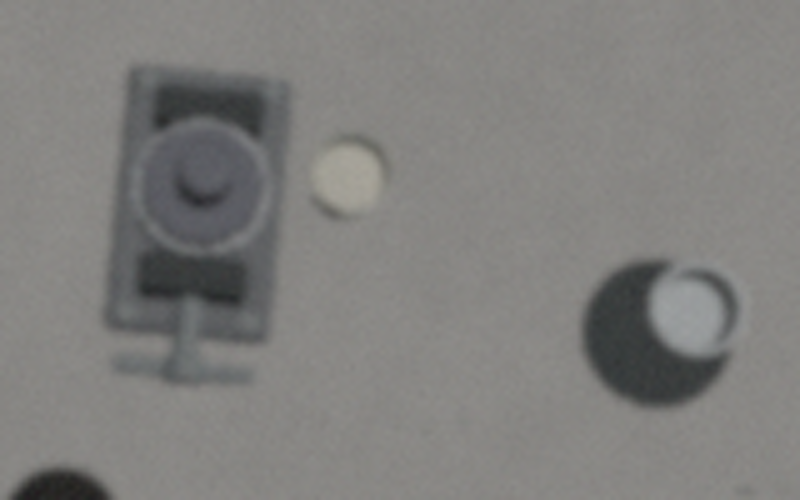

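View pics/c2.png

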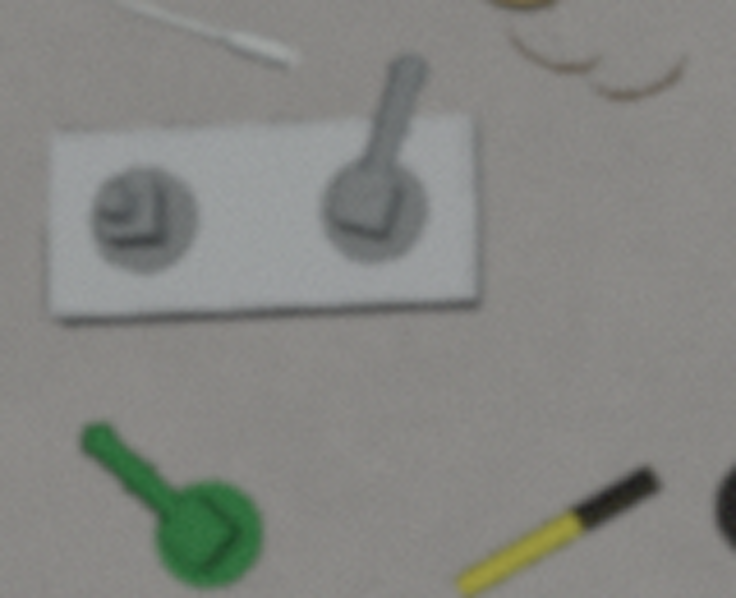

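View pics/c3.png

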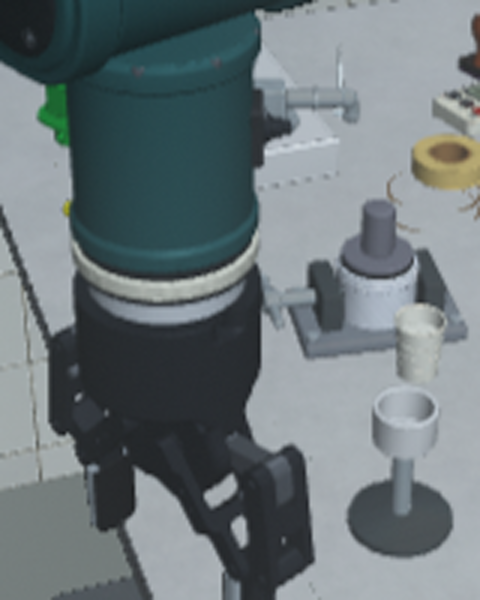

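Request:
{"api": "apply_moves", "payload": {"increments": "30 55 10 0 0 0 0; 50 105 20 0 0 0 0; 70 155 30 0 0 0 0; 90 205 40 0 0 0 0; 110 250 50 0 0 0 0; 110 250 50 0 0 0 0; 110 250 50 0 0 0 0"}}

```text
time_s: 1.02
tool_pos: [0.3388, -0.2497, 0.263]
eef_rot: [-0.0, 0.842, -0.54, -0.001]
contact_force: [1.0, 0.7, 0.1]
gripper_width: 0.0853
```

```bash
python3 - <<'E'
from h import *
print(bot.read_state()["dq"].round(3)); snap("wrist","w1"); st=bot.read_state(); print(st["time_s"],st["tool_pos"])
E
```

```text
[-0.027  0.017  0.     0.001  0.     0.001]
1.075 [ 0.33859857 -0.25015112  0.2627436 ]
```

Request:
{"api": "apply_moves", "payload": {"increments": "35 50 0 0 0 0 0; 70 100 0 0 0 0 0; 100 140 0 0 0 0 0; 100 140 0 0 0 0 0; 100 140 0 0 0 0 0"}}

```text
time_s: 1.7
tool_pos: [0.4382, -0.1114, 0.262]
eef_rot: [0.0, 0.841, -0.541, -0.002]
contact_force: [0.5, -0.1, 0.1]
gripper_width: 0.0852
```

```bash
python3 - <<'E'
from h import *
print(bot.read_state()["dq"].round(3)); snap("wrist","w2"); st=bot.read_state(); print(st["time_s"],st["tool_pos"])
E
```

```text
[-0.02  -0.014  0.002  0.005  0.001  0.005]
1.75 [ 0.43805649 -0.1116377   0.26225367]
```

View pics/w1.png

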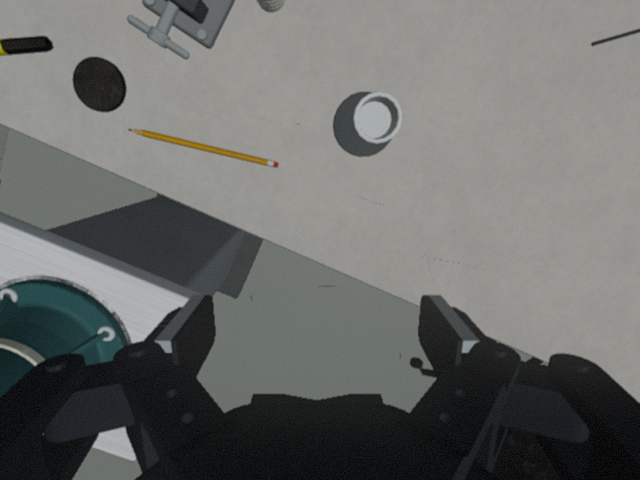

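View pics/w2.png

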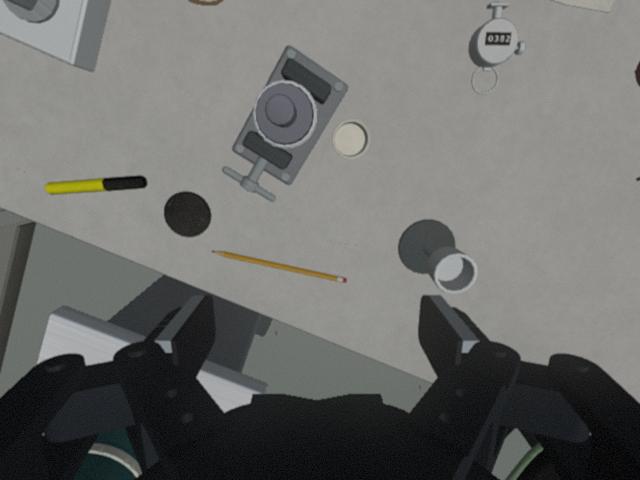

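Request:
{"api": "apply_moves", "payload": {"increments": "5 35 -20 0 0 0 0; 10 65 -40 0 0 0 0; 10 65 -50 0 0 0 0; 10 65 -50 0 0 0 0; 10 65 -50 0 0 0 0"}}

```text
time_s: 2.38
tool_pos: [0.4483, -0.0481, 0.2131]
eef_rot: [0.0, 0.84, -0.542, -0.001]
contact_force: [0.1, -0.5, 0.5]
gripper_width: 0.0855
```

```bash
python3 - <<'E'
from h import *
print(bot.read_state()["dq"].round(3)); snap("wrist","w3"); st=bot.read_state(); print(st["time_s"],st["tool_pos"])
for t,(u,v) in {"w2":(285,112),"w3":(255,150)}.items(): pass
E
```

```text
[ 0.007 -0.001 -0.008  0.003 -0.     0.003]
2.425 [ 0.44839073 -0.04793182  0.21324342]
```

View pics/w3.png

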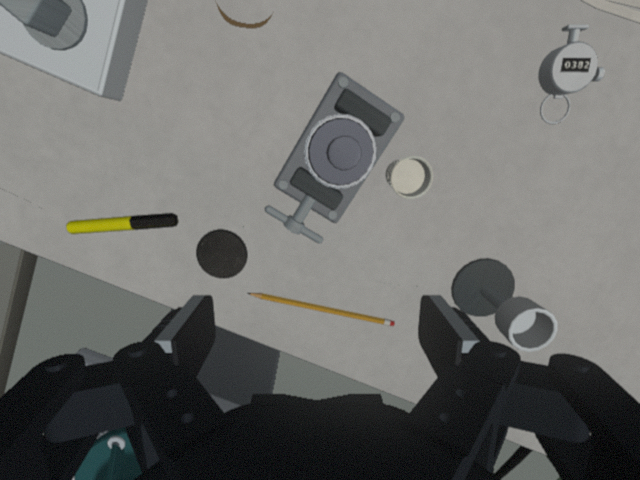

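```bash
python3 - <<'E'
from h import *
a=cv2.imread("pics/w3.png"); b=cv2.imread("pics/w2.png");c=cv2.imread("pics/w1.png")
def crop(im,x,y,s): return cv2.resize(im[y:y+s,x:x+s],(400,400),interpolation=cv2.INTER_CUBIC)
o=np.vstack([np.hstack([crop(a,270,70,160),crop(b,220,40,160)]),]) 
cv2.imwrite("pics/d1.png",o)
o=np.hstack([crop(b,410,230,80),crop(c,330,70,80)]);cv2.imwrite("pics/d2.png",o)
E
```

```text
(no output)
```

View pics/d1.png

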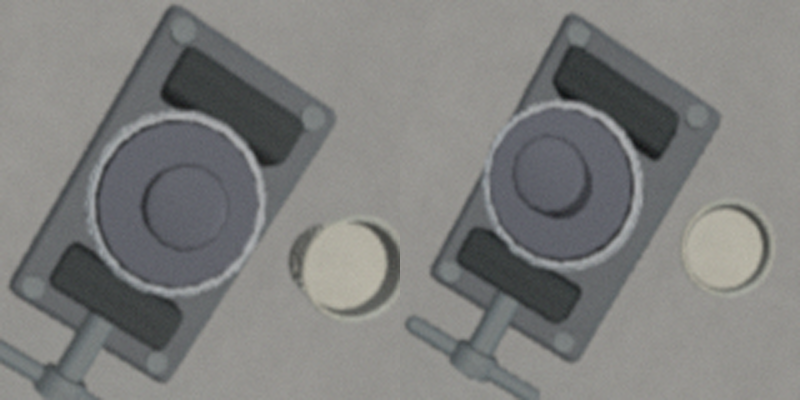

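View pics/d2.png

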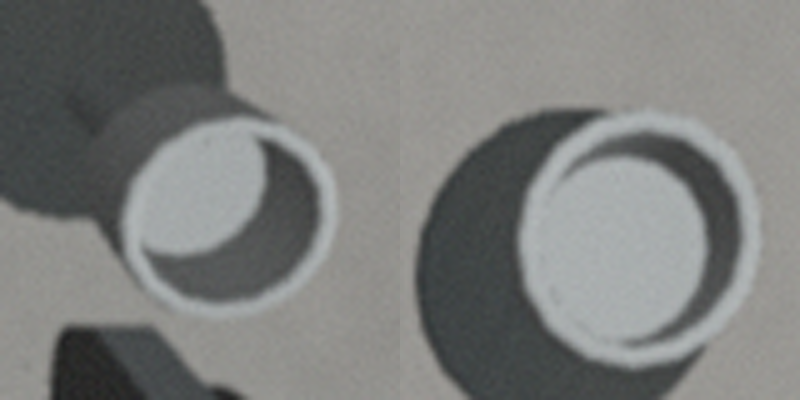

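```bash
python3 - <<'E'
from h import *
f=lambda x,y:(x/2.5+270,y/2.5+70); g=lambda x,y:(x/2.5+220,y/2.5+40)
print("knobtop",tri(("w3",(344.8,152.8)),("w2",(280,109.2))))
print("rim",tri(("w3",(340.4,151.2)),("w2",(285.2,114))), onz("w3",(340.4,151.2),.06),onz("w2",(285.2,114),.06))
print("knob z108",onz("w3",(344.8,152.8),.108),onz("w2",(280,109.2),.108))
print("post",tri(("w1",(378,117.6)),("w2",(455.8,273.6))), onz("w1",(378,117.6),.1),onz("w2",(455.8,273.6),.1))
print("cup w2",onz("w2",(351.4,139.4),.05))
A3=[f(183,27),f(313,118),f(33,287),f(157,363)]; A2=[g(178,34),g(296,116),g(50,270),g(163,343)]
P=[tri(("w3",a),("w2",b)) for a,b in zip(A3,A2)]
for p in P: print("bolt",p[0].round(4),np.round(p[1],4))
P=[p[0] for p in P]
print("centre",np.mean(P,0)); d=(P[0]+P[1]-P[2]-P[3]); print(np.degrees(np.arctan2(d[1],d[0])))
for a,b in [(0,2),(1,3)]: e=P[a]-P[b]; print(np.degrees(np.arctan2(e[1],e[0])),np.linalg.norm(e))
print(tri(("w3",f(248,72.5)),("w2",g(237,75))))
E
```

```text
knobtop (array([ 0.5162092 , -0.04247888,  0.10669549]), [np.float64(0.00014510182664103217), np.float64(0.00014510182664097788)])
rim (array([ 0.51678041, -0.04222468,  0.0562693 ]), [np.float64(5.912460258774223e-05), np.float64(5.912460258775503e-05)]) [ 0.51665029 -0.04197411  0.06      ] [ 0.51667539 -0.04266745  0.06      ]
knob z108 [ 0.51603888 -0.04235689  0.108     ] [ 0.51628876 -0.04267323  0.108     ]
post (array([ 0.44743049, -0.26164159,  0.10007069]), [np.float64(4.898725139693147e-06), np.float64(4.898725139760877e-06)]) [ 0.44743662 -0.26164713  0.1       ] [ 0.44742253 -0.26168374  0.1       ]
cup w2 [ 0.52277567 -0.11399986  0.05      ]
bolt [ 0.5776 -0.0194  0.0145] [0.0002 0.0002]
bolt [ 0.5681 -0.0794  0.0202] [0. 0.]
bolt [ 0.4636 -0.0056  0.0204] [0.0003 0.0003]
bolt [ 0.4553 -0.065   0.0199] [0.0002 0.0002]
centre [ 0.51616399 -0.04233987  0.01873732]
-7.086117232094595
-6.906288703864091 0.11491623792220984
-7.267585605962363 0.11373072797278402
(array([ 0.57289863, -0.04924204,  0.01720275]), [np.float64(0.00013234426722851918), np.float64(0.00013234426722855223)])
```

Request:
{"api": "apply_moves", "payload": {"increments": "40 3 -20 0 0 0 0; 68 5 -50 0 0 0 0; 68 5 -80 0 0 0 0; 68 5 -110 0 0 0 0; 68 5 -118 0 0 0 0; 68 5 -118 0 0 0 0; 68 5 -118 0 0 0 0", "grip_force": 40}}

```text
time_s: 3.3
tool_pos: [0.5176, -0.0434, 0.0972]
eef_rot: [-0.001, 0.84, -0.542, 0.001]
contact_force: [0.7, 0.4, 0.2]
gripper_width: 0.0854
```

```bash
python3 - <<'E'
from h import *
snap("wrist","w4");snap("scene","s4"); st=bot.read_state(); print(st["time_s"],st["tool_pos"])
a=cv2.imread("pics/s4.png"); b=cv2.imread("pics/w4.png")
cv2.imwrite("pics/e4.png",np.hstack([cv2.resize(a[200:320,260:380],(480,480)),b[:,160:460]]))
E
```

```text
3.4 [ 0.51742599 -0.04321065  0.09701015]
```

View pics/e4.png

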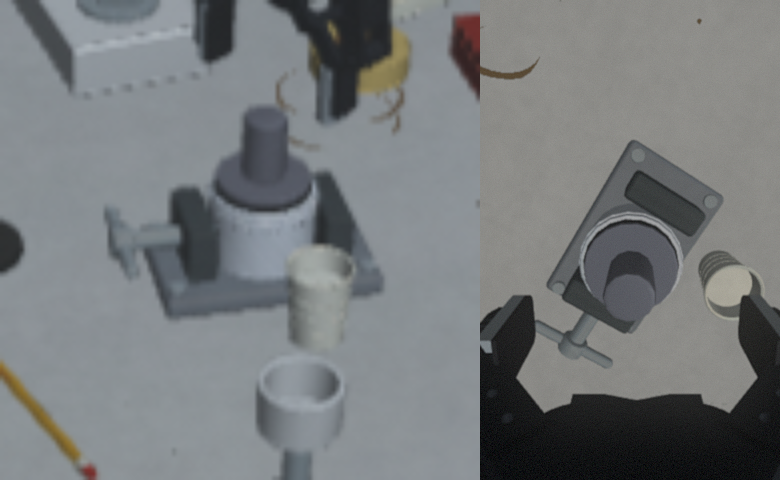

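```bash
python3 - <<'E'
from h import *
print(onz("w4",(310,296),.108), proj("w4",[.5163,-.0424,.108]), proj("w4",[.5174,-.0432,.094]))
b=cv2.imread("pics/w4.png"); cv2.imwrite("pics/e5.png",cv2.resize(b[200:360,240:400],(640,640)))
E
```

```text
[ 0.51708909 -0.04180423  0.108     ] [310.47148625 297.88034923] [313.18789666 285.19155147]
```

View pics/e5.png

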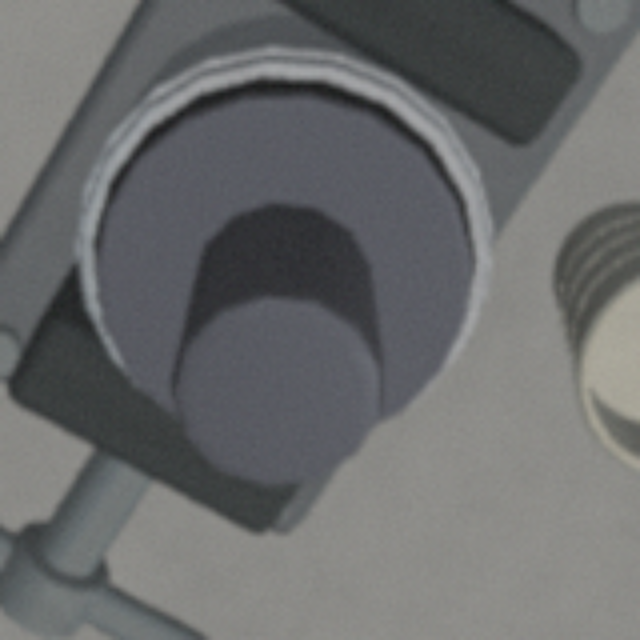

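Request:
{"api": "apply_moves", "payload": {"increments": "-2 2.5 -2 0 0 0 0; -2 2.5 -2 0 0 0 0.5; -2 2.5 -2 0 0 0 1; -2 2.5 -2 0 0 0 1; -2 2.5 -2 0 0 0 1; -2 2.5 -2 0 0 0 1; -2 2.5 -2 0 0 0 1", "grip_force": 40}}

```text
time_s: 4.28
tool_pos: [0.5154, -0.0407, 0.095]
eef_rot: [-0.001, 0.84, -0.542, 0.001]
contact_force: [0.4, 0.1, -0.2]
gripper_width: 0.0002
```

```bash
python3 - <<'E'
from h import *
snap("wrist","w5");snap("scene","s5"); st=bot.read_state(); print(st["time_s"],st["tool_pos"],st["gripper_width"],st["contact_force"])
a=cv2.imread("pics/s5.png"); b=cv2.imread("pics/w5.png")
cv2.imwrite("pics/e6.png",np.hstack([cv2.resize(a[200:320,260:380],(480,480)),b[:,160:460]]))
print(proj("w5",np.append(st["tool_pos"][:2],.108)))
E
```

```text
4.375 [ 0.51544978 -0.04068691  0.09501465] 0.0001056855467956498 [-0.93904022 -1.0354212   0.20689692]
[313.3789003  298.27154102]
```

View pics/e6.png

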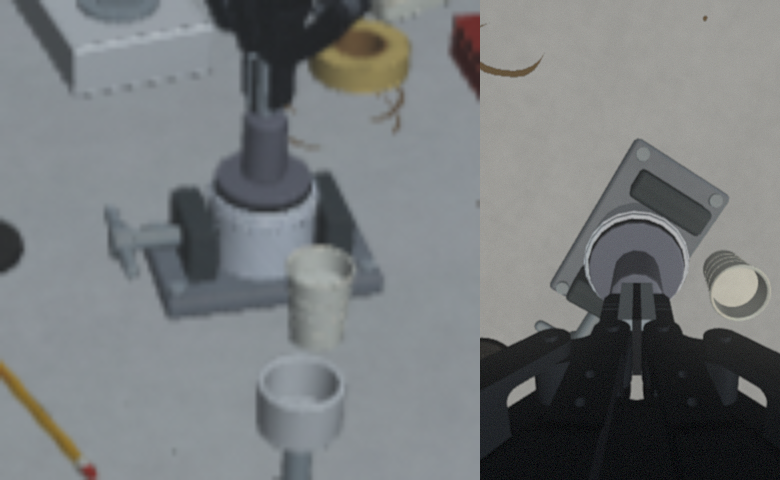

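```bash
python3 - <<'E'
from h import *
st=bot.read_state();p=st["tool_pos"]
for z in [.06,.073,.085,.095,.108,.115,.12]:
    X=np.append(p[:2],z); print(z,proj("s5",X),proj("w5",X))
print(proj("s5",[.5163,-.0424,.108]),proj("s5",[.5163,-.0424,.068]))
a=cv2.imread("pics/s5.png"); b=cv2.imread("pics/w5.png")
cv2.imwrite("pics/e7.png",np.hstack([cv2.resize(a[190:270,290:370],(400,400),interpolation=2),cv2.resize(b[230:350,255:375],(400,400),interpolation=2)]))
E
```

```text
0.06 [326.13364232 245.93214121] [313.95806713 264.67019689]
0.073 [326.32328707 241.2566675 ] [313.82860152 272.1813633 ]
0.085 [326.50013233 236.89675072] [313.69323868 280.03466742]
0.095 [326.64883382 233.23068605] [313.56652755 287.38602801]
0.108 [326.84398007 228.41957917] [313.3789003  298.27154102]
0.115 [326.94992836 225.80754576] [313.26511582 304.87294032]
0.12 [327.02598223 223.93252492] [313.17748431 309.95703069]
[327.47062157 228.73508558] [326.86607809 243.38326888]
```

View pics/e7.png

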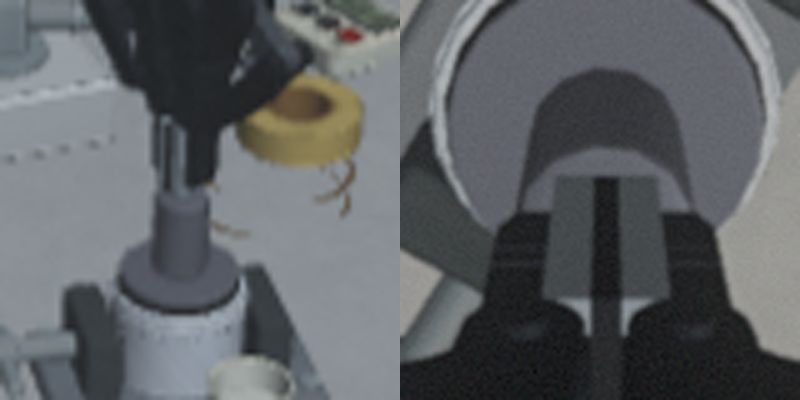

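```bash
python3 - <<'E'
from h import *
s=bot.snapshot("wrist"); T=np.array(s["T_tool_cam"]); print(T.round(4)); K=np.array(s["camera_matrix"]); print(K.round(1))
Ti=np.linalg.inv(T)
for w in (0,.0425):
  for y in (-.011,0,.011):
    for z in (-.03,-.02,-.01,0,.01,.022):
      p=K@(Ti@[w,y,z,1])[:3]; print(w,y,z,(p[:2]/p[2]).round(0), end=' | ')
    print()
E
```

```text
[[ 1.000e+00 -4.000e-04  6.000e-04  1.300e-03]
 [ 3.000e-04  9.643e-01  2.649e-01 -6.760e-02]
 [-7.000e-04 -2.649e-01  9.643e-01 -1.600e-01]
 [ 0.000e+00  0.000e+00  0.000e+00  1.000e+00]]
[[342.    0.  316.4]
 [  0.  342.  242.2]
 [  0.    0.    1. ]]
0 -0.011 -0.03 [313. 291.] | 0 -0.011 -0.02 [313. 282.] | 0 -0.011 -0.01 [313. 274.] | 0 -0.011 0 [314. 267.] | 0 -0.011 0.01 [314. 260.] | 0 -0.011 0.022 [314. 254.] | 
0 0 -0.03 [313. 316.] | 0 0 -0.02 [313. 305.] | 0 0 -0.01 [313. 296.] | 0 0 0 [314. 287.] | 0 0 0.01 [314. 280.] | 0 0 0.022 [314. 272.] | 
0 0.011 -0.03 [313. 339.] | 0 0.011 -0.02 [313. 327.] | 0 0.011 -0.01 [313. 317.] | 0 0.011 0 [314. 307.] | 0 0.011 0.01 [314. 299.] | 0 0.011 0.022 [314. 290.] | 
0.0425 -0.011 -0.03 [417. 291.] | 0.0425 -0.011 -0.02 [410. 282.] | 0.0425 -0.011 -0.01 [404. 274.] | 0.0425 -0.011 0 [399. 267.] | 0.0425 -0.011 0.01 [395. 260.] | 0.0425 -0.011 0.022 [390. 254.] | 
0.0425 0 -0.03 [415. 316.] | 0.0425 0 -0.02 [408. 305.] | 0.0425 0 -0.01 [403. 296.] | 0.0425 0 0 [398. 287.] | 0.0425 0 0.01 [394. 280.] | 0.0425 0 0.022 [389. 272.] | 
0.0425 0.011 -0.03 [413. 339.] | 0.0425 0.011 -0.02 [407. 327.] | 0.0425 0.011 -0.01 [401. 317.] | 0.0425 0.011 0 [397. 307.] | 0.0425 0.011 0.01 [392. 299.] | 0.0425 0.011 0.022 [388. 290.] |
```

Request:
{"api": "apply_moves", "payload": {"increments": "0 0 5 0 0 0 0; 0 0 5 0 0 0 0; 0 0 5 0 0 0 0; 0 0 5 0 0 0 0; 0 0 -10 0 0 0 0; 0 0 -20 0 0 0 0; 0 0 -20 0 0 0 0; 0 0 -20 0 0 0 0"}}

```text
time_s: 5.42
tool_pos: [0.5154, -0.0407, 0.0749]
eef_rot: [-0.001, 0.84, -0.542, 0.001]
contact_force: [0.8, -0.2, 0.6]
gripper_width: 0.085
```

```bash
python3 - <<'E'
from h import *
snap("wrist","w6");snap("scene","s6"); st=bot.read_state(); print(st["time_s"],st["tool_pos"],st["gripper_width"],st["contact_force"])
a=cv2.imread("pics/s6.png"); b=cv2.imread("pics/w6.png")
cv2.imwrite("pics/e8.png",np.hstack([cv2.resize(a[200:320,260:380],(480,480)),b[:,160:460]]))
E
```

```text
5.525 [ 0.51579206 -0.0407845   0.07542271] 0.08555287275068772 [ 0.82847162 -0.36110074 -0.55456076]
```

View pics/e8.png

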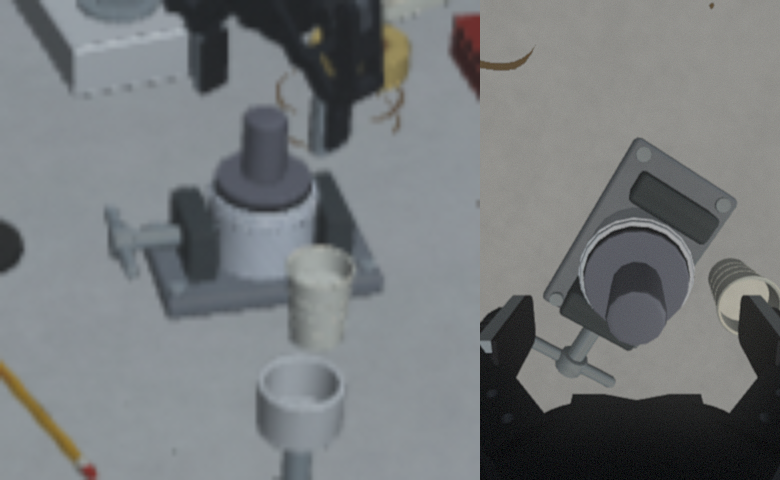

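Request:
{"api": "apply_moves", "payload": {"increments": "0 0 -15 0 0 0 0; 0 0 -15 0 0 0 0.5; 0 0 -15 0 0 0 1; 0 0 -15 0 0 0 1; 0 0 -15 0 0 0 1; 0 0 -15 0 0 0 1", "grip_force": 40}}

```text
time_s: 6.28
tool_pos: [0.516, -0.0408, 0.0608]
eef_rot: [-0.001, 0.84, -0.542, 0.001]
contact_force: [-0.5, 0.3, 1.0]
gripper_width: 0.025
```

```bash
python3 - <<'E'
from h import *
snap("wrist","w7");snap("scene","s7"); st=bot.read_state(); print(st["time_s"],st["tool_pos"],st["gripper_width"],st["contact_force"])
a=cv2.imread("pics/s7.png"); b=cv2.imread("pics/w7.png")
cv2.imwrite("pics/e9.png",np.hstack([cv2.resize(a[200:320,260:380],(480,480)),b[:,160:460]]))
E
```

```text
6.375 [ 0.51602275 -0.04080386  0.06074076] 0.024599703227410515 [ 0.51353106 -0.06667818  0.74723172]
```

View pics/e9.png

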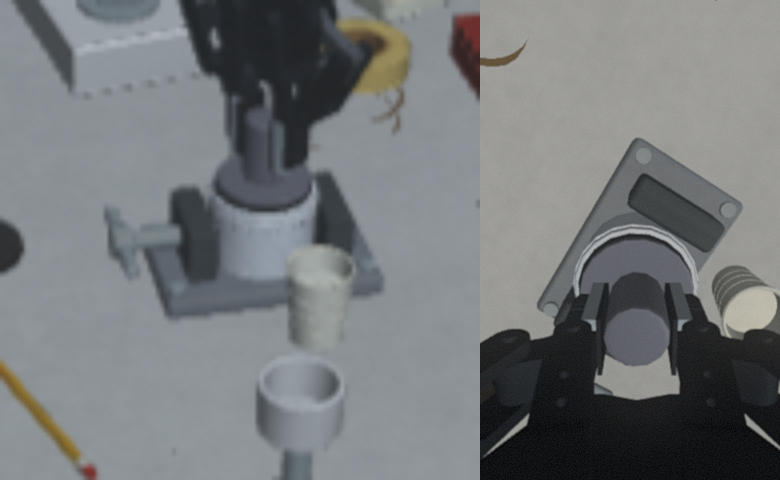

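```bash
python3 - <<'E'
from h import *
b=cv2.imread("pics/w7.png"); cv2.imwrite("pics/f1.png",cv2.resize(b[250:390,240:400],(800,700),interpolation=2))
print(proj("w7",[.5163,-.0424,.108]))
E
```

```text
[317.0461351 338.0787578]
```

View pics/f1.png

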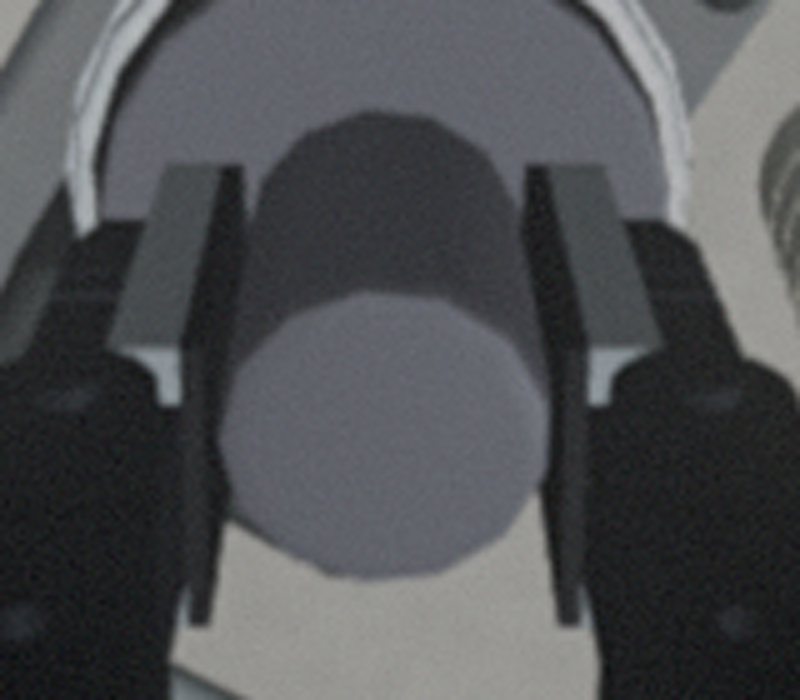

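Request:
{"api": "apply_moves", "payload": {"increments": "0 0 10 0 0 0 1; 0 0 30 0 0 0 1; 0 0 60 0 0 0 1; 0 0 90 0 0 0 1; 0 0 90 0 0 0 1; 0 0 90 0 0 0 1"}}

```text
time_s: 7.12
tool_pos: [0.5154, -0.0407, 0.1496]
eef_rot: [-0.001, 0.84, -0.542, 0.001]
contact_force: [-0.5, -1.0, -0.9]
gripper_width: 0.0251
```

```bash
python3 - <<'E'
from h import *
snap("wrist","w8");snap("scene","s8"); st=bot.read_state(); print(st["time_s"],st["tool_pos"],st["gripper_width"],st["contact_force"])
a=cv2.imread("pics/s8.png"); b=cv2.imread("pics/w8.png")
cv2.imwrite("pics/f2.png",np.hstack([cv2.resize(a[160:320,240:400],(480,480)),b[:,160:460]]))
E
```

```text
7.225 [ 0.51488573 -0.04060973  0.14874022] 0.02450982438959562 [ 0.12446006  0.3541706  -0.35052104]
```

View pics/f2.png

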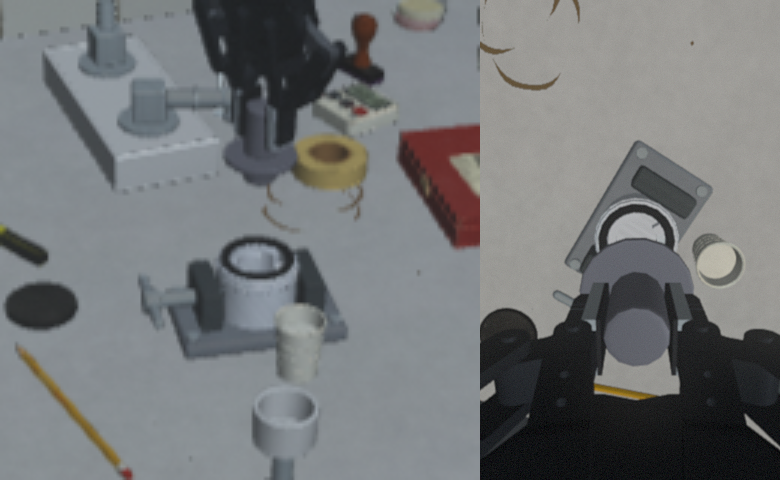

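Request:
{"api": "apply_moves", "payload": {"increments": "-10 -35 5 0 0 0 1; -25 -85 5 0 0 0 1; -40 -135 5 0 0 0 1; -55 -180 5 0 0 0 1; -65 -210 5 0 0 0 1; -68 -219 0 0 0 0 1; -68 -219 0 0 0 0 1; -68 -219 0 0 0 0 1"}}

```text
time_s: 8.22
tool_pos: [0.4471, -0.2584, 0.1481]
eef_rot: [-0.001, 0.841, -0.542, -0.001]
contact_force: [0.1, -0.6, -1.4]
gripper_width: 0.0249
```

```bash
python3 - <<'E'
from h import *
snap("scene","s9"); snap("wrist","w9"); st=bot.read_state(); print(st["time_s"],st["tool_pos"],st["eef_rot"],st["contact_force"])
a=cv2.imread("pics/s9.png"); b=cv2.imread("pics/w9.png")
cv2.imwrite("pics/f3.png",np.hstack([cv2.resize(a[240:360,270:390],(480,480)),b[:,160:460]]))
E
```

```text
8.325 [ 0.44734421 -0.2585184   0.14870381] [-4.18055258e-04  8.40630431e-01 -5.41608897e-01 -3.27489526e-04] [-0.85376605  0.27042135 -1.56583575]
```

View pics/f3.png

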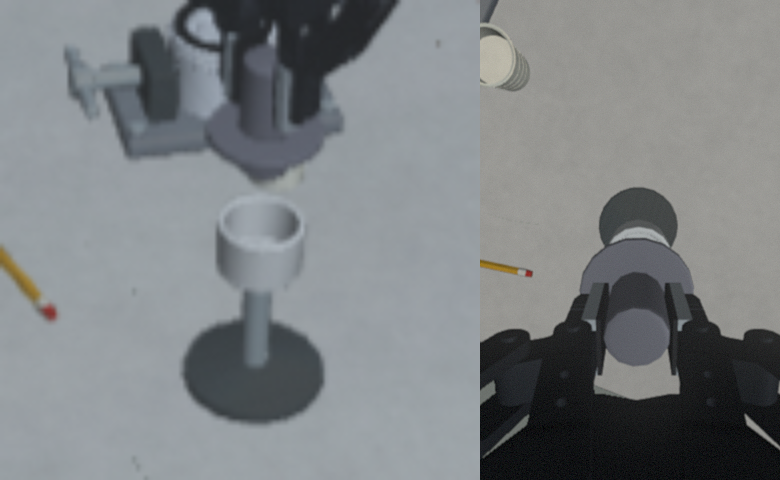

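Request:
{"api": "apply_moves", "payload": {"increments": "0 -1.5 -15 0 0 0 1; 0 -1.5 -28 0 0 0 1; 0 -1.5 -36 0 0 0 1; 0 -1.5 -40 0 0 0 1; 0 -1.5 -40 0 0 0 1"}}

```text
time_s: 8.95
tool_pos: [0.4472, -0.26, 0.1083]
eef_rot: [-0.0, 0.841, -0.542, -0.001]
contact_force: [0.9, -0.5, -1.9]
gripper_width: 0.0252
```

```bash
python3 - <<'E'
from h import *
snap("scene","s10"); snap("wrist","w10"); st=bot.read_state(); print(st["time_s"],st["tool_pos"],st["contact_force"],st["moment"])
a=cv2.imread("pics/s10.png"); b=cv2.imread("pics/w10.png")
cv2.imwrite("pics/f4.png",np.hstack([cv2.resize(a[240:360,270:390],(480,480)),b[:,160:460]]))
E
```

```text
9.05 [ 0.44758622 -0.26026112  0.10913952] [-0.18671235 -0.47092739 -0.83562017] [-0.02590512 -0.0011034   0.00380162]
```

View pics/f4.png

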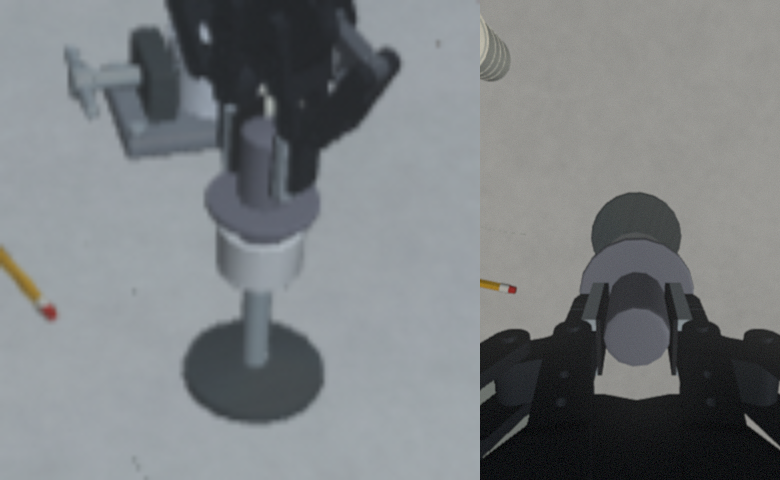

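Request:
{"api": "apply_moves", "payload": {"increments": "0 0 -5 0 0 0 1; 0 0 -9 0 0 0 1; 0 0 -10.5 0 0 0 1; 0 0 -10.5 0 0 0 1"}}

```text
time_s: 9.55
tool_pos: [0.4475, -0.2602, 0.0985]
eef_rot: [-0.0, 0.841, -0.542, -0.0]
contact_force: [-0.0, 0.6, -0.9]
gripper_width: 0.025
```

```bash
python3 - <<'E'
from h import *
snap("scene","s11"); st=bot.read_state(); print(st["time_s"],st["tool_pos"],st["contact_force"],st["moment"])
a=cv2.imread("pics/s11.png")
cv2.imwrite("pics/f5.png",cv2.resize(a[240:360,270:390],(480,480)))
E
```

```text
9.6 [ 0.4476122  -0.26024804  0.09859114] [ 0.31034737  0.26775962 -1.78882608] [-0.02201308 -0.02997072 -0.01203141]
```

View pics/f5.png

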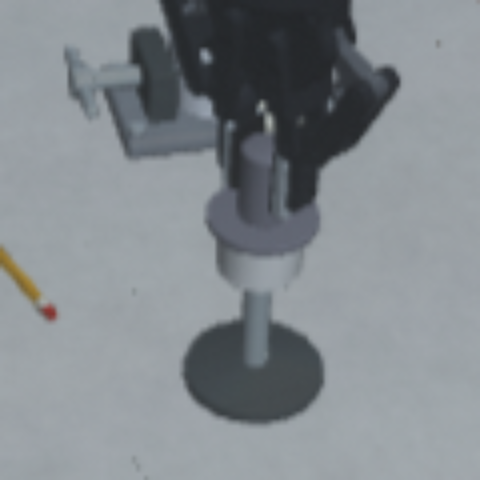

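Request:
{"api": "apply_moves", "payload": {"increments": "0 0 -0.7 0 0 0 1; 0 0 -0.7 0 0 0 0.7; 0 0 -0.7 0 0 0 0; 0 0 -0.7 0 0 0 0; 0 0 -0.7 0 0 0 0; 0 0 30 0 0 0 0; 0 0 80 0 0 0 0; 0 0 100 0 0 0 0"}}

```text
time_s: 10.6
tool_pos: [0.4488, -0.2611, 0.2024]
eef_rot: [-0.0, 0.841, -0.542, 0.003]
contact_force: [0.4, 0.4, 0.0]
gripper_width: 0.0857
```

```bash
python3 - <<'E'
from h import *
snap("scene","s12"); snap("wrist","w12"); st=bot.read_state(); print(st["time_s"],st["tool_pos"],st["contact_force"],st["dq"])
a=cv2.imread("pics/s12.png"); b=cv2.imread("pics/w12.png")
cv2.imwrite("pics/f6.png",np.hstack([cv2.resize(a[240:360,270:390],(480,480)),b[:,160:460]]))
E
```

```text
10.7 [ 0.4490576  -0.26130633  0.20225172] [ 0.32158745 -0.18716687  0.77230105] [-0.00114859  0.02554333  0.07305909  0.00112579 -0.02388438 -0.00127072]
```

View pics/f6.png

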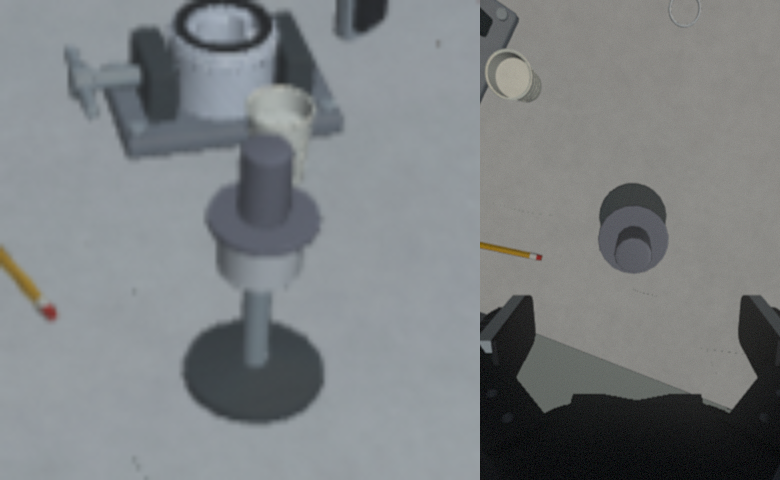

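```bash
python3 - <<'E'
from h import *
print(proj("w12",[.4474,-.2616,.145]),proj("w12",[.4474,-.2616,.105]))
b=cv2.imread("pics/w12.png"); cv2.imwrite("pics/f7.png",cv2.resize(b[170:290,253:373],(600,600),interpolation=2))
E
```

```text
[312.26700401 255.82813107] [312.42169489 240.6348658 ]
```

View pics/f7.png

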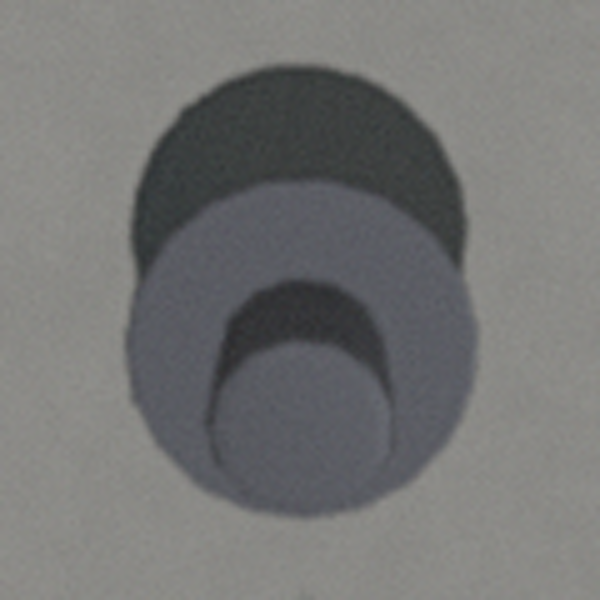

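Request:
{"api": "apply_moves", "payload": {"increments": "8 30 20 0 0 0.16 0; 16 60 40 0 0 0.32 0; 24 92 48 0 0 0.48 0; 32 124 48 0 0 0.64 0; 40 156 48 0 0 0.8 0; 48 188 48 0 0 0.96 0; 56 220 48 0 0 1.12 0; 64 252 48 0 0 1.28 0"}}

```text
time_s: 11.7
tool_pos: [0.5126, -0.0082, 0.2482]
eef_rot: [-0.003, 0.998, 0.07, 0.001]
contact_force: [-0.0, 0.6, 0.4]
gripper_width: 0.0853
```

Request:
{"api": "apply_moves", "payload": {"increments": "8 30 0 0 0 0.17 0; 16 60 0 0 0 0.34 0; 24 92 0 0 0 0.51 0; 32 124 0 0 0 0.68 0; 40 156 0 0 0 0.85 0; 48 185 0 0 0 1.02 0; 52 210 0 0 0 1.2 0; 52 210 0 0 0 1.25 0"}}

```text
time_s: 12.7
tool_pos: [0.564, 0.2036, 0.2455]
eef_rot: [-0.004, 0.766, 0.642, -0.002]
contact_force: [-0.4, 1.0, -0.6]
gripper_width: 0.0855
```

```bash
python3 - <<'E'
from h import *
print(bot.read_state()["dq"].round(3));snap("wrist","w13"); st=bot.read_state(); print(st["time_s"],st["tool_pos"],st["eef_rot"],st["joints"])
E
```

```text
[-0.023 -0.014  0.01  -0.02   0.006 -0.379]
12.75 [0.56401158 0.20278581 0.24565562] [-0.00376276  0.76648218  0.64225092 -0.00216005] [ 0.24776784  0.19988104  1.18233069  0.00499494  1.76654038 -1.14615659]
```

View pics/w13.png

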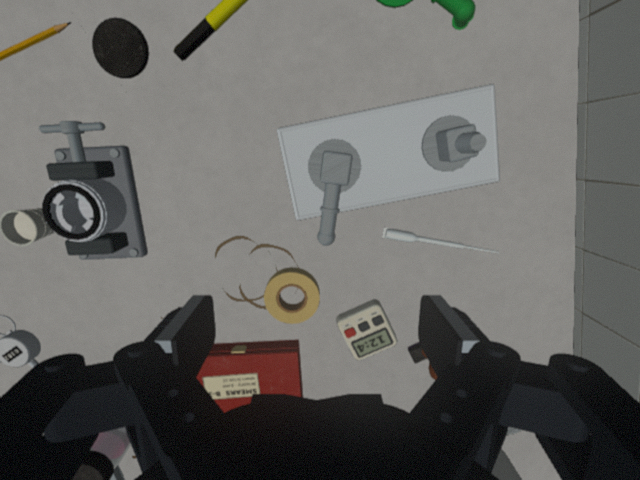

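Request:
{"api": "apply_moves", "payload": {"increments": "-20 5 -25 0 0 0 0; -35 10 -45 0 0 0 0; -35 10 -45 0 0 0 0; -35 10 -45 0 0 0 0"}}

```text
time_s: 13.25
tool_pos: [0.5296, 0.2125, 0.201]
eef_rot: [-0.003, 0.767, 0.642, -0.002]
contact_force: [0.3, 1.3, 0.4]
gripper_width: 0.0854
```

```bash
python3 - <<'E'
from h import *
print(bot.read_state()["dq"].round(3));snap("wrist","w14"); st=bot.read_state(); print(st["time_s"],st["tool_pos"],st["eef_rot"])
a=cv2.imread("pics/w13.png"); b=cv2.imread("pics/w14.png")
cv2.imwrite("pics/g1.png",cv2.resize(a[125:255,275:405],(600,600),interpolation=2))
cv2.imwrite("pics/g2.png",b)
E
```

```text
[-0.005 -0.002 -0.03   0.002  0.001 -0.001]
13.3 [0.53001708 0.21255393 0.20156792] [-0.00328291  0.76673884  0.64194933 -0.00135384]
```

View pics/g1.png

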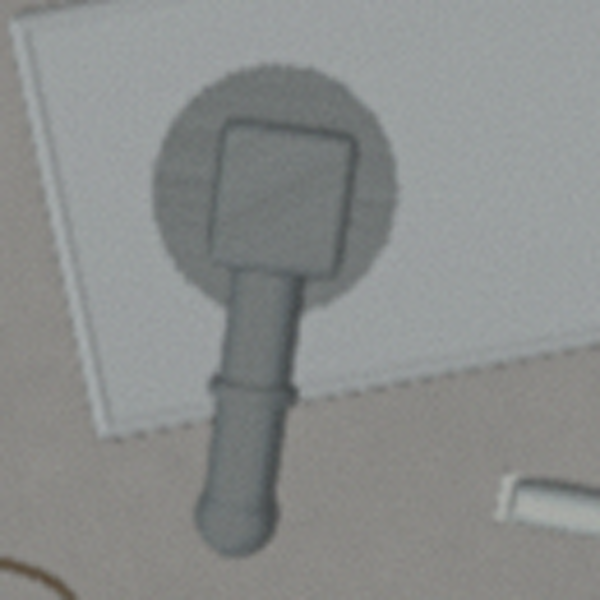

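View pics/g2.png

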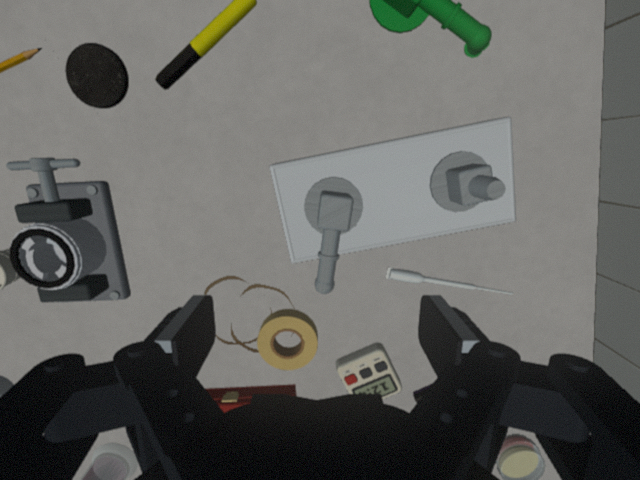

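```bash
python3 - <<'E'
from h import *
b=cv2.imread("pics/w14.png")
cv2.imwrite("pics/g3.png",cv2.resize(b[170:300,275:405],(650,650),interpolation=2))
E
```

```text
(no output)
```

View pics/g3.png

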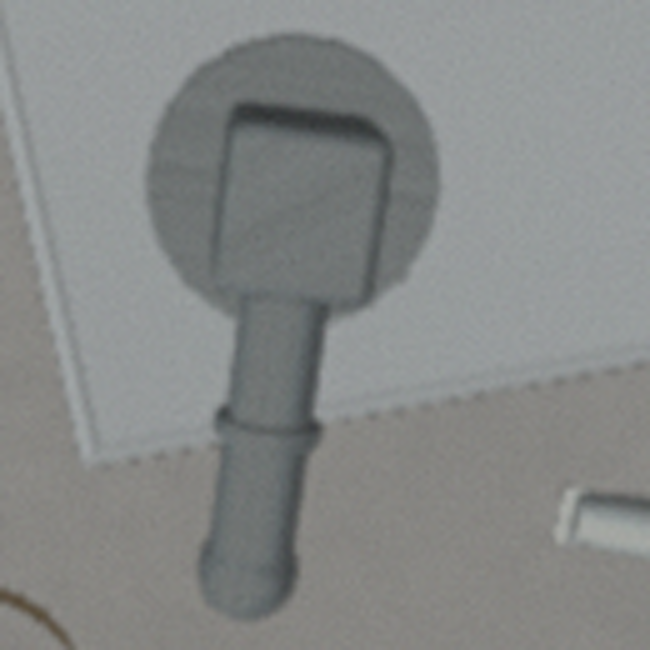

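```bash
python3 - <<'E'
from h import *
g=lambda x,y:(x/5+275,y/5+170); f=lambda x,y:(x/4.615+275,y/4.615+125)
print("top",tri(("w14",g(302,213)),("w13",f(283,200))), onz("w14",g(302,213),.075), onz("w13",f(283,200),.075))
print("fl",tri(("w14",g(293,180)),("w13",f(275,188))), onz("w14",g(293,180),.041), onz("w13",f(275,188),.041))
def ang(d): return np.degrees(np.arctan2(d[1],d[0]))
for a,b,t,F in [((283,310),(252,560),"w14",g),((264,290),(238,500),"w13",f)]:
    print("spout ang",ang(onz(t,F(*b),.062)-onz(t,F(*a),.062)))
for C,t,F in [([(232,120),(388,140),(370,303),(218,288)],"w14",g),([(228,122),(355,145),(337,275),(212,262)],"w13",f)]:
    P=[onz(t,F(*c),.075) for c in C]; print("edges",ang(P[3]-P[0]),ang(P[2]-P[1]),ang(P[0]-P[1])-90,ang(P[3]-P[2])-90,[np.linalg.norm(P[i]-P[(i+1)%4]).round(4) for i in range(4)])
st=bot.read_state(); q=st["eef_rot"]; M=Ro.from_quat([q[1],q[2],q[3],q[0]]).as_matrix(); print("yaw",ang(M[:,0]),M[:,2],st["tool_pos"])
print("port w14", onz("w14",(46,257),.06),onz("w13",(74,210),.06))
E
```

```text
top (array([0.51957164, 0.2303257 , 0.06987332]), [np.float64(5.979945534332023e-05), np.float64(5.97994553433757e-05)]) [0.51861103 0.23013608 0.075     ] [0.519286   0.23013078 0.075     ]
fl (array([0.51827417, 0.23037938, 0.04173757]), [np.float64(4.589161816956087e-05), np.float64(4.5891618169584184e-05)]) [0.51838655 0.23035166 0.041     ] [0.51831981 0.23045824 0.041     ]
spout ang -16.367226988687175
spout ang -16.495356214626153
edges -14.693483392786797 -14.87584917470286 -197.4306252983626 -195.92057458917185 [np.float64(0.0264), np.float64(0.0281), np.float64(0.0263), np.float64(0.0288)]
edges -16.462637695822284 -16.67499224043504 -199.9806744228129 -195.93773869521686 [np.float64(0.0263), np.float64(0.0264), np.float64(0.0261), np.float64(0.0282)]
yaw 79.87484976817149 [-0.006291    0.00329608 -0.99997478] [0.53001708 0.21255393 0.20156792]
port w14 [ 0.51524342 -0.03893612  0.06      ] [ 0.5144357  -0.03932698  0.06      ]
```

```bash
python3 - <<'E'
from h import *
a=cv2.imread("pics/s7.png"); cv2.imwrite("pics/g4.png",cv2.resize(a[200:260,290:370],(800,600),interpolation=2))
t=np.array([.5167,-.0423]);x=np.array([.41,-.91]);y=np.array([-.91,-.41])
for w in (.0125,.016):
  for z in (.068,.074,.08): 
    print(w,z,[proj("s7",np.append(t+w*x+s*.011*y,z)).round(1) for s in (-1,1)], [proj("s7",np.append(t-w*x+s*.011*y,z)).round(1) for s in (-1,1)])
E
```

```text
0.0125 0.068 [array([334.2, 243.7]), array([327.6, 247.3])] [array([326.4, 239.4]), array([319.8, 242.9])]
0.0125 0.074 [array([334.3, 241.6]), array([327.7, 245.2])] [array([326.5, 237.2]), array([319.9, 240.8])]
0.0125 0.08 [array([334.4, 239.4]), array([327.8, 243. ])] [array([326.6, 235.1]), array([320. , 238.6])]
0.016 0.068 [array([335.3, 244.3]), array([328.7, 248. ])] [array([325.3, 238.8]), array([318.8, 242.3])]
0.016 0.074 [array([335.4, 242.2]), array([328.8, 245.8])] [array([325.4, 236.6]), array([318.8, 240.2])]
0.016 0.08 [array([335.5, 240. ]), array([328.9, 243.6])] [array([325.5, 234.5]), array([318.9, 238. ])]
```

View pics/g4.png

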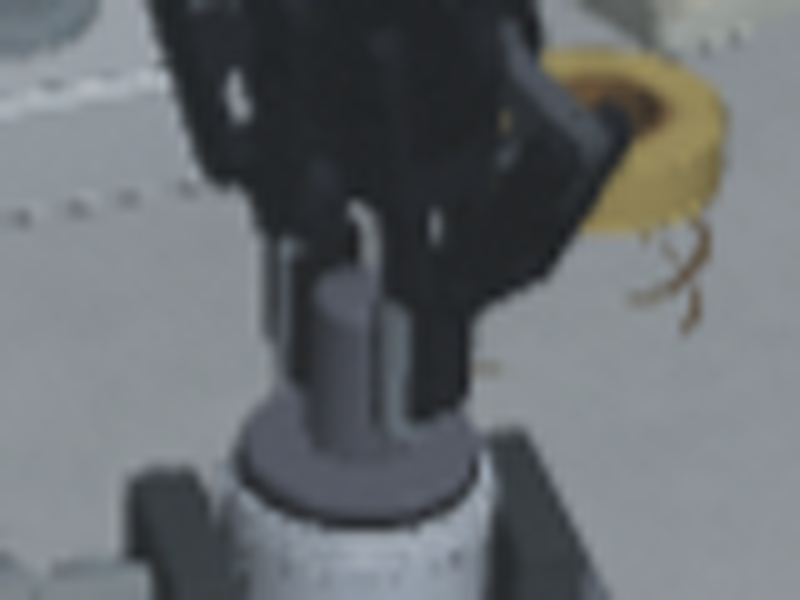

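Request:
{"api": "apply_moves", "payload": {"increments": "-6 8 -30 -0.0033 -0.0063 -0.054 0; -12 16 -70 -0.0033 -0.0063 -0.108 0; -12 16 -110 -0.0033 -0.0063 -0.108 0; -12 16 -120 -0.0033 -0.0063 -0.108 0; -12 16 -120 -0.0033 -0.0063 -0.108 0"}}

```text
time_s: 13.92
tool_pos: [0.5188, 0.2284, 0.0822]
eef_rot: [0.0, 0.8, 0.599, 0.0]
contact_force: [0.1, 1.2, 0.4]
gripper_width: 0.0854
```

```bash
python3 - <<'E'
from h import *
snap("wrist","w15"); st=bot.read_state(); print(st["time_s"],st["tool_pos"],st["eef_rot"])
b=cv2.imread("pics/w15.png")
cv2.imwrite("pics/g5.png",b[160:480,120:520]); 
q=st["eef_rot"]; M=Ro.from_quat([q[1],q[2],q[3],q[0]]).as_matrix(); print(np.degrees(np.arctan2(M[1,0],M[0,0])),M[:,2])
E
```

```text
13.975 [0.51957304 0.22872691 0.08348227] [4.80828674e-04 8.00430502e-01 5.99423065e-01 1.66406924e-03]
73.65747185836952 [ 0.00324038  0.00122522 -0.999994  ]
```

View pics/g5.png

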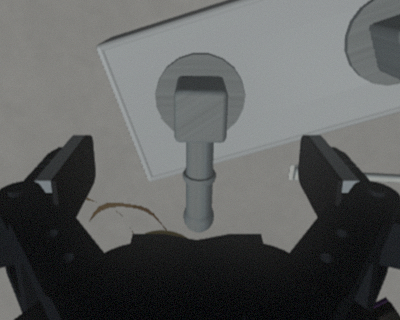

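Request:
{"api": "apply_moves", "payload": {"increments": "-1 0 -25 0 0 0 0; -1.5 0 -50 0 0 0 0; -1.5 0 -55 0 0 0 0; -1.5 0 -55 0 0 0 0.3; -1.5 0 -55 0 0 0 0.5; -1.5 0 -55 0 0 0 1; -1.5 0 -55 0 0 0 1; -1.5 0 -55 0 0 0 1", "grip_force": 60}}

```text
time_s: 14.98
tool_pos: [0.5191, 0.2292, 0.0299]
eef_rot: [0.001, 0.8, 0.599, 0.003]
contact_force: [0.3, 1.3, 4.5]
gripper_width: 0.027
```

```bash
python3 - <<'E'
from h import *
snap("wrist","w16"); snap("scene","s16");st=bot.read_state(); print(st["time_s"],st["tool_pos"],st["eef_rot"],st["gripper_width"],st["contact_force"])
b=cv2.imread("pics/w16.png");a=cv2.imread("pics/s16.png")
cv2.imwrite("pics/g6.png",np.hstack([b[160:480,140:500],cv2.resize(a[120:240,230:350],(320,320))])); 
E
```

```text
15.075 [0.51910077 0.22917718 0.02991942] [0.00088525 0.80039164 0.5994692  0.0030178 ] 0.026642956576415543 [0.9597541  0.22183986 5.90503022]
```

View pics/g6.png

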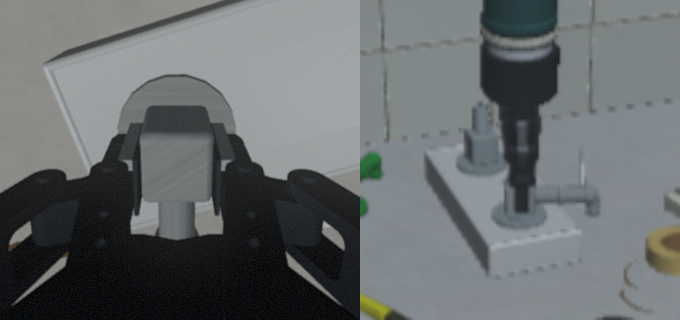

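Request:
{"api": "apply_moves", "payload": {"increments": "0 0 10 0 0 0 1; 0 0 35 0 0 0 1; 0 0 80 0 0 0 1; 0 0 130 0 0 0.05 1; 10 -40 145 0 0 0.1 1; 22 -90 145 0 0 0.154 1; 34 -140 145 0 0 0.154 1; 44 -185 145 0 0 0.154 1"}}

```text
time_s: 16.08
tool_pos: [0.5626, 0.0424, 0.1742]
eef_rot: [0.0, 0.752, 0.659, 0.002]
contact_force: [-0.9, 0.0, -2.0]
gripper_width: 0.0271
```

Request:
{"api": "apply_moves", "payload": {"increments": "12 -45 0 0 0 0 1; 16 -85 0 0 0 0 1; 16 -88 0 0 0 0 1; 16 -88 0 0 0 0 1"}}

```text
time_s: 16.58
tool_pos: [0.5781, -0.0454, 0.1736]
eef_rot: [-0.001, 0.752, 0.659, 0.002]
contact_force: [-0.5, 0.0, -2.2]
gripper_width: 0.0272
```

```bash
python3 - <<'E'
from h import *
print(bot.read_state()["dq"].round(3));snap("wrist","w17"); snap("scene","s17");st=bot.read_state(); print(st["time_s"],st["tool_pos"],st["eef_rot"],st["gripper_width"],st["contact_force"])
b=cv2.imread("pics/w17.png");a=cv2.imread("pics/s17.png")
cv2.imwrite("pics/g7.png",cv2.resize(a[150:310,240:400],(480,480))); 
q=st["eef_rot"]; M=Ro.from_quat([q[1],q[2],q[3],q[0]]).as_matrix(); print(np.degrees(np.arctan2(M[1,0],M[0,0])),M[:,2])
E
```

```text
[ 0.026 -0.007 -0.002  0.001 -0.003 -0.   ]
16.675 [ 0.57825832 -0.04446065  0.17400277] [-4.23576037e-04  7.51614181e-01  6.59599119e-01  2.22393488e-03] 0.026697799011456233 [ 0.28660471  0.00513261 -2.78483704]
82.53912744502024 [ 0.0027843   0.00357054 -0.99998975]
```

View pics/g7.png

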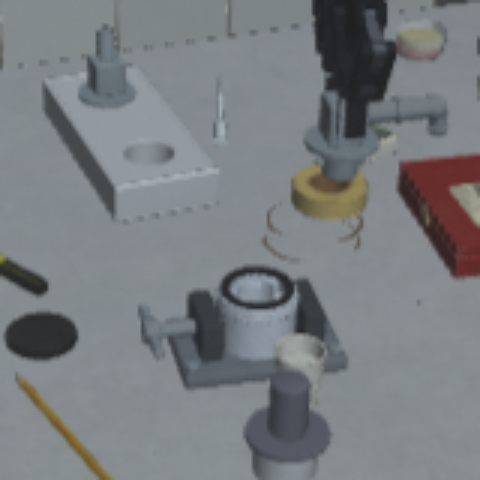

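View pics/w17.png

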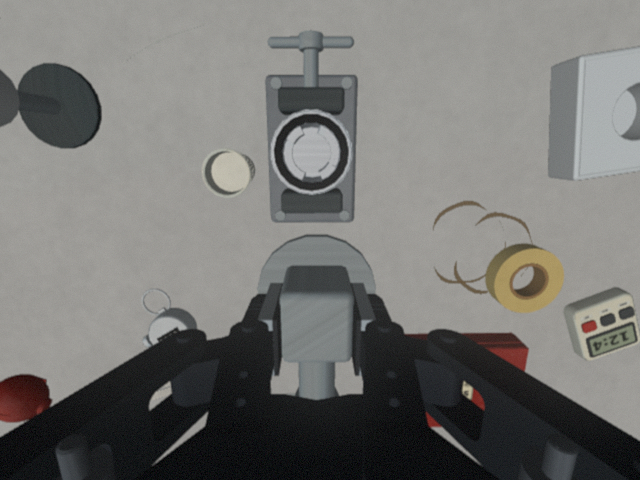

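```bash
python3 - <<'E'
from h import *
b=cv2.imread("pics/w17.png")
cv2.imwrite("pics/g8.png",np.hstack([cv2.resize(b[25:225,260:370],(330,600),interpolation=2),cv2.resize(b[225:415,245:395],(470,600),interpolation=2)]))
E
```

```text
(no output)
```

View pics/g8.png

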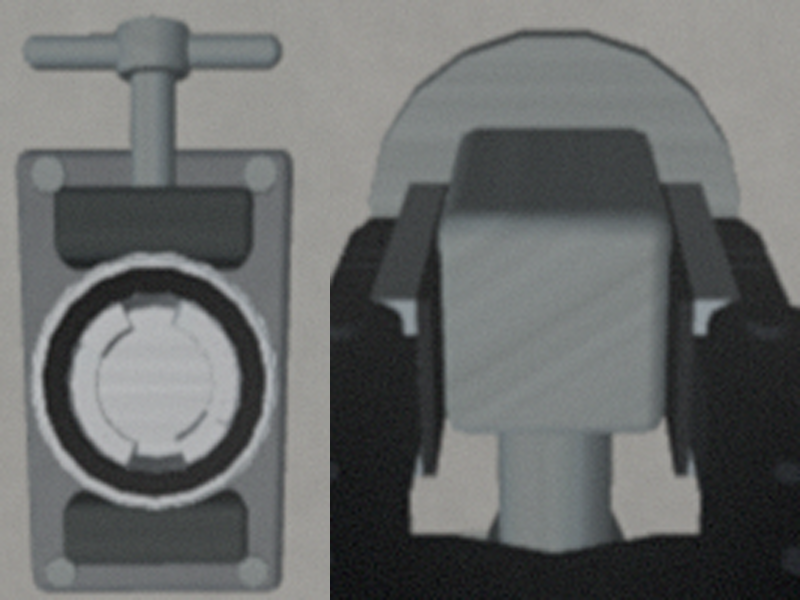

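```bash
python3 - <<'E'
from h import *
f=lambda x,y:(x/3+260,y/3+25); g=lambda x,y:((x-330)/3.133+245,y/3.158+225)
def ang(d): return np.degrees(np.arctan2(d[1],d[0]))
p=onz("w17",f(155,380),.06);s=onz("w17",f(154.7,382),.063);print("port",p,s)
B=[onz("w17",f(*c),.018) for c in [(47,174),(260,174),(61,572),(253,572)]]
print("yaw",ang(B[2]+B[3]-B[0]-B[1]),ang(B[1]-B[0])-90,ang(B[3]-B[2])-90,"ctr",np.mean(B,0),[np.linalg.norm(B[0]-B[1]),np.linalg.norm(B[0]-B[2])])
print("slots",ang(onz("w17",f(158,463),.06)-onz("w17",f(152,300),.06)))
print("elbow top",onz("w17",g(555,332),.219))
C=[onz("w17",g(*c),.219) for c in [(443,235),(668,235),(662,430),(448,430)]]
print(ang(C[3]-C[0]),ang(C[2]-C[1]),ang(C[1]-C[0])-90,ang(C[2]-C[3])-90,[np.linalg.norm(C[i]-C[(i+1)%4]).round(4) for i in range(4)],np.mean(C,0))
u=(225+330/3.158)
# flange: front arc top y=30 and x 368..740 
print("flange lr",onz("w17",g(368,190),.185),onz("w17",g(740,190),.185), "front",onz("w17",g(555,30),.185))
st=bot.read_state();print(st["tool_pos"])
print("cup",onz("w17",(228,172.5),.05))
cv2.imwrite("pics/g9.png",cv2.resize(cv2.imread("pics/w17.png")[140:210,190:270],(640,560),interpolation=2))
E
```

```text
port [ 0.51510164 -0.04118093  0.06      ] [ 0.51554685 -0.04129056  0.063     ]
yaw -7.264565642557814 -7.543558959094625 -7.622689918722827 ctr [ 0.5164281 -0.0416488  0.018    ] [np.float64(0.060182448115303884), np.float64(0.11422253849562196)]
slots -5.610573307554286
elbow top [ 0.5775579 -0.0462714  0.219    ]
-7.802205983767996 -7.574189619174915 -7.681853734710444 -7.731184120612198 [np.float64(0.0262), np.float64(0.0259), np.float64(0.0263), np.float64(0.0258)] [ 0.57797438 -0.04629156  0.219     ]
flange lr [ 0.57002435 -0.07318899  0.185     ] [ 0.57742461 -0.01824752  0.185     ] front [ 0.54955396 -0.04238023  0.185     ]
[ 0.57825832 -0.04446065  0.17400277]
cup [ 0.52246472 -0.11096601  0.05      ]
```

View pics/g9.png

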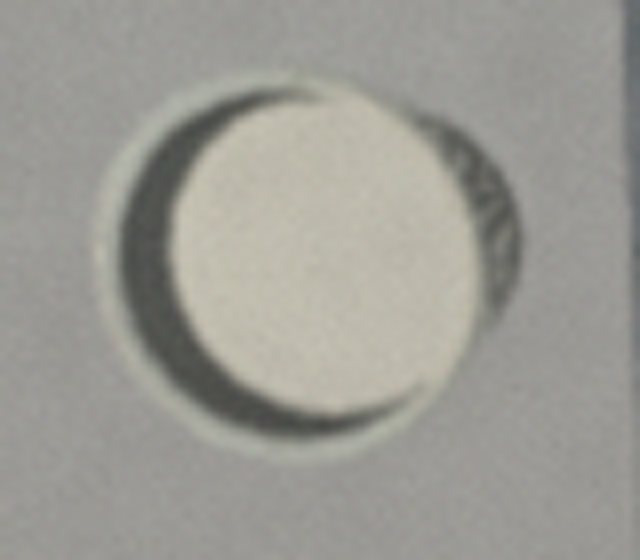

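```bash
python3 - <<'E'
from h import *
K,R,t=cam("w17"); c=-R.T@t
s=bot.snapshot("wrist"); T=np.array(s["T_tool_cam"]); Rw=R.T@np.linalg.inv(T[:3,:3]); print("TCP used",c-Rw@T[:3,3])
for i in range(3): print(bot.read_state()["tool_pos"]); bot.snapshot("top")
E
```

```text
TCP used [ 0.57805519 -0.04538514  0.17360394]
[ 0.57836206 -0.04434759  0.17412559]
[ 0.57843349 -0.04434532  0.17426414]
[ 0.57847877 -0.0444452   0.17431455]
```

Request:
{"api": "apply_moves", "payload": {"increments": "-30 2 0 -0.0036 0.0028 0 1; -55 3.5 -20 -0.0036 0.0028 0 1; -62.3 3.8 -50 -0.0036 0.0028 0 1; -62.3 3.8 -70 -0.0036 0.0028 0 1; -62.3 3.8 -70 -0.0036 0.0028 0 1; -62.3 3.8 -70 -0.0036 0.0028 0 1"}}

```text
time_s: 17.62
tool_pos: [0.517, -0.0406, 0.1055]
eef_rot: [0.001, 0.751, 0.66, 0.001]
contact_force: [0.4, 0.1, -1.5]
gripper_width: 0.0269
```

```bash
python3 - <<'E'
from h import *
snap("wrist","w18"); snap("scene","s18");st=bot.read_state(); print(st["time_s"],st["tool_pos"],st["eef_rot"],st["gripper_width"],st["contact_force"])
b=cv2.imread("pics/w18.png");a=cv2.imread("pics/s18.png")
cv2.imwrite("pics/h1.png",np.hstack([cv2.resize(a[190:310,270:390],(480,480)),b[:,170:480]])); 
E
```

```text
17.725 [ 0.51733995 -0.0408095   0.10593495] [0.00161345 0.75141086 0.65983188 0.00100046] 0.027366745880205726 [ 0.6494161   0.05600822 -2.17428986]
```

View pics/h1.png

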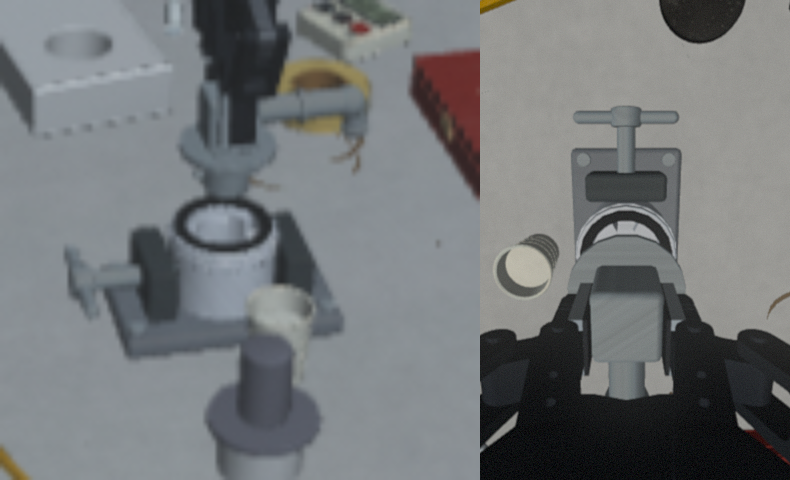

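```bash
python3 - <<'E'
from h import *
a=cv2.imread("pics/s18.png"); cv2.imwrite("pics/h2.png",cv2.resize(a[210:265,300:355],(800,800),interpolation=2)[:600])
print(onz("s18",(327,227.5),.116),onz("s18",(325.5,246),.063))
for X in ([.5157,-.0414,.063],[.5162,-.0406,.063]): print(proj("s18",X),proj("w18",X))
b=cv2.imread("pics/w18.png"); cv2.imwrite("pics/h3.png",cv2.resize(b[140:380,250:370],(400,800),interpolation=2)[:600])
E
```

```text
[ 0.51222941 -0.04893856  0.116     ] [ 0.51220187 -0.04459886  0.063     ]
[326.39144198 245.000103  ] [316.39213397 255.87811831]
[326.46362209 244.77985759] [317.77275878 256.47980979]
```

View pics/h2.png

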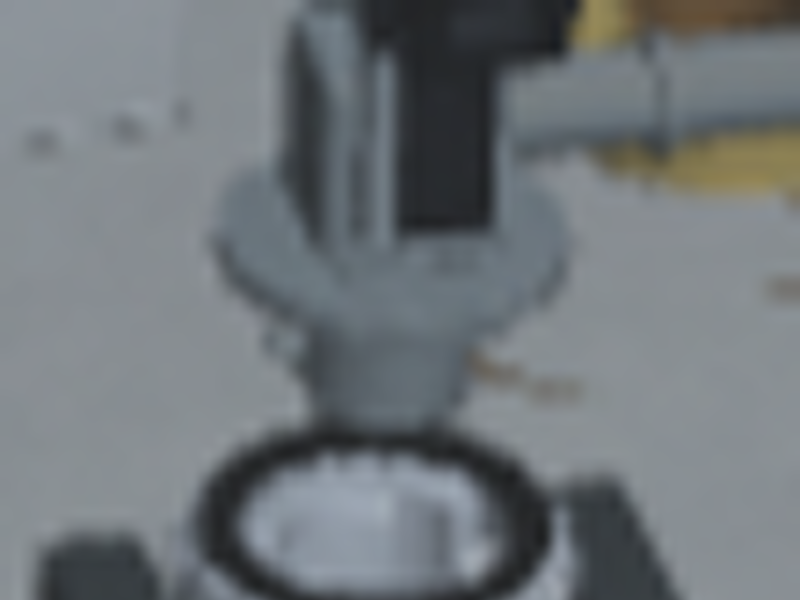

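View pics/h3.png

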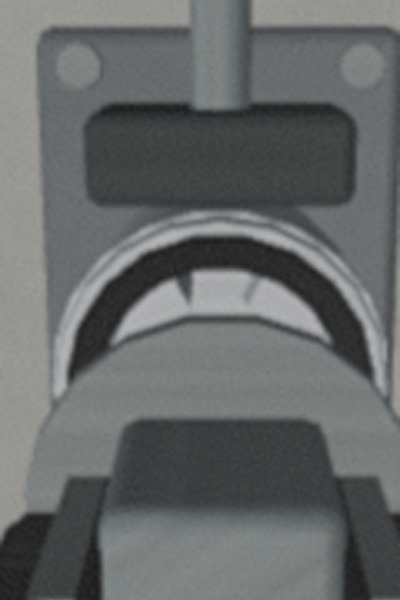

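Request:
{"api": "apply_moves", "payload": {"increments": "-1 0.2 -8 0 0 0 1; -1 0.2 -16 0 0 0 1; -1 0.2 -22 0 0 0 1; -1 0.2 -26 0 0 0 1; -1 0.2 -30 0 0 0 1; -1 0.2 -30 0 0 0 1"}}

```text
time_s: 18.48
tool_pos: [0.5161, -0.0406, 0.0755]
eef_rot: [0.001, 0.751, 0.66, 0.001]
contact_force: [-0.1, 1.0, -2.1]
gripper_width: 0.0269
```

```bash
python3 - <<'E'
from h import *
snap("wrist","w19"); snap("scene","s19");st=bot.read_state(); print(st["time_s"],st["tool_pos"],st["eef_rot"],st["moment"],st["contact_force"])
b=cv2.imread("pics/w19.png");a=cv2.imread("pics/s19.png")
cv2.imwrite("pics/h4.png",np.hstack([cv2.resize(a[200:280,290:370],(480,480)),b[:,170:480]])); 
E
```

```text
18.575 [ 0.51647441 -0.04063083  0.07607046] [0.00172645 0.75140364 0.6598397  0.00107748] [-0.0708527  -0.01893264  0.00226788] [-0.35656687 -0.03976302 -1.34004168]
```

View pics/h4.png

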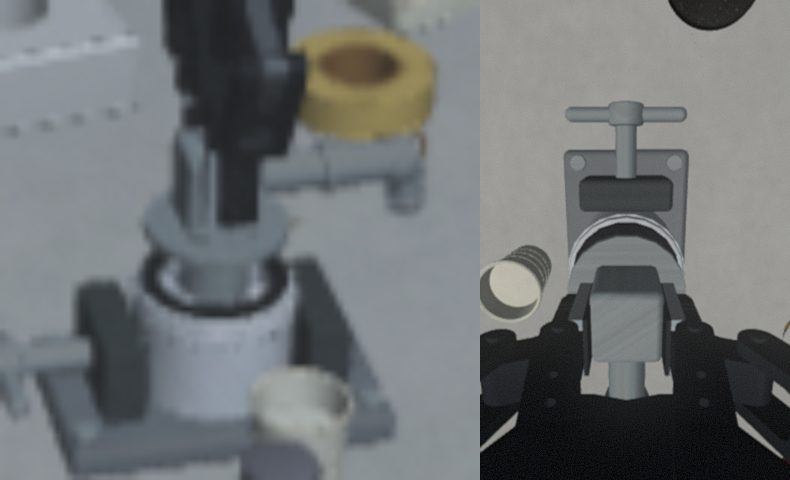

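Request:
{"api": "apply_moves", "payload": {"increments": "-0.3 0 -3 0 0 0 1; -0.3 0 -6 0 0 0 1; -0.3 0 -9 0 0 0 1; -0.3 0 -12 0 0 0 1; -0.3 0 -15 0 0 0 1; -0.3 0 -15 0 0 0 1"}}

```text
time_s: 19.32
tool_pos: [0.5159, -0.0406, 0.0607]
eef_rot: [0.001, 0.751, 0.66, 0.001]
contact_force: [-0.4, 0.7, -1.8]
gripper_width: 0.027
```

```bash
python3 - <<'E'
from h import *
snap("wrist","w20"); snap("scene","s20");st=bot.read_state(); print(st["time_s"],st["tool_pos"],st["eef_rot"],st["moment"],st["contact_force"])
b=cv2.imread("pics/w20.png");a=cv2.imread("pics/s20.png")
cv2.imwrite("pics/h5.png",np.hstack([cv2.resize(a[200:280,290:370],(480,480)),b[:,170:480]])); 
E
```

```text
19.425 [ 0.51620221 -0.04063993  0.06107622] [0.001742   0.75141487 0.65982684 0.0011012 ] [-0.01352802  0.0095373  -0.02548479] [-0.16480587  0.13461522 -1.12493263]
```

View pics/h5.png

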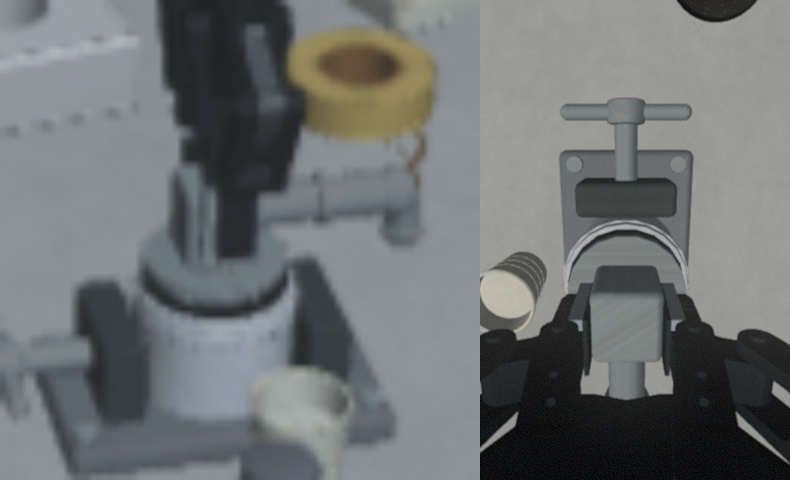

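Request:
{"api": "apply_moves", "payload": {"increments": "0 0 -2 0 0 0 1; 0 0 -3.5 0 0 0 1; 0 0 -4.5 0 0 0 1; 0 0 -4.5 0 0 0 1; 0 0 -4.5 0 0 0 1"}}

```text
time_s: 20.05
tool_pos: [0.5162, -0.0406, 0.0568]
eef_rot: [0.002, 0.751, 0.66, 0.001]
contact_force: [-0.5, 1.1, -1.0]
gripper_width: 0.0268
```

```bash
python3 - <<'E'
from h import *
snap("scene","s21");st=bot.read_state(); print(st["time_s"],st["tool_pos"],st["moment"],st["contact_force"])
a=cv2.imread("pics/s21.png")
cv2.imwrite("pics/h6.png",cv2.resize(a[200:280,290:370],(480,480))); 
E
```

```text
20.1 [ 0.51619936 -0.04063142  0.05677103] [0.07193291 0.19317336 0.03348341] [-1.89031342  0.6291291   0.1889671 ]
```

View pics/h6.png

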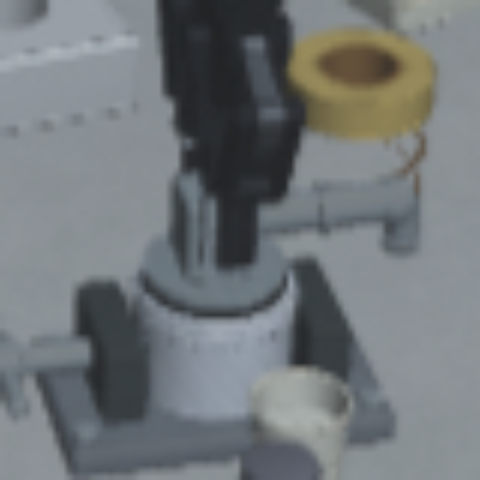

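Request:
{"api": "apply_moves", "payload": {"increments": "0 0 -0.5 0 0 -0.1 1; 0 0 -0.5 0 0 -0.25 1; 0 0 -0.5 0 0 -0.4 1; 0 0 -0.5 0 0 -0.5 1; 0 0 -0.5 0 0 -0.5 1"}}

```text
time_s: 20.72
tool_pos: [0.5166, -0.0406, 0.0566]
eef_rot: [0.002, 0.891, 0.454, 0.001]
contact_force: [0.8, 1.1, 0.8]
gripper_width: 0.0273
```

```bash
python3 - <<'E'
from h import *
snap("scene","s22");snap("wrist","w22");st=bot.read_state(); print(st["time_s"],st["tool_pos"],st["moment"],st["contact_force"])
q=st["eef_rot"]; M=Ro.from_quat([q[1],q[2],q[3],q[0]]).as_matrix(); print(np.degrees(np.arctan2(M[1,0],M[0,0])),M[:,2])
b=cv2.imread("pics/w22.png");a=cv2.imread("pics/s22.png")
cv2.imwrite("pics/h7.png",np.hstack([cv2.resize(a[200:280,290:370],(480,480)),b[:,170:480]])); 
E
```

```text
20.825 [ 0.51660656 -0.04060023  0.05654598] [ 0.13388897 -0.08405345 -0.01657059] [ 0.74025492 -0.40507596  0.09984774]
54.01597529353867 [ 0.00399188 -0.00291972 -0.99998777]
```

View pics/h7.png

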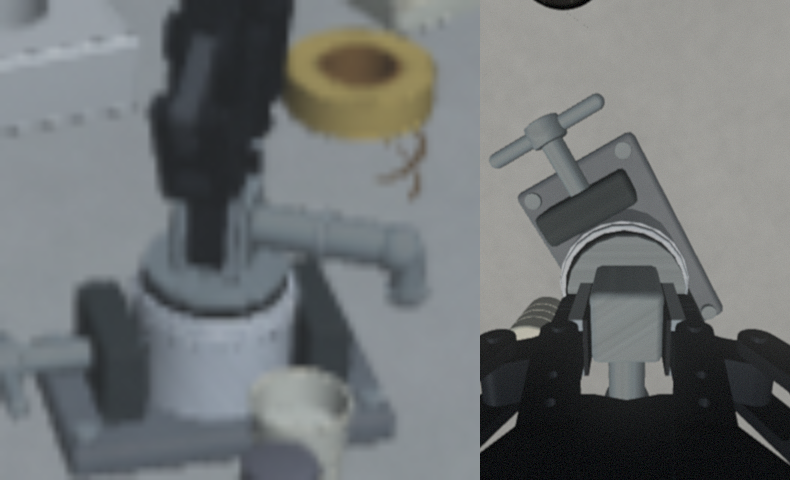

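Request:
{"api": "apply_moves", "payload": {"increments": "0 0 0 0 0 -0.12 1; 0 0 -0.3 0 0 -0.25 1; 0 0 -0.8 0 0 -0.38 1; 0 0 -1.2 0 0 -0.48 1; 0 0 -1.2 0 0 -0.48 1"}}

```text
time_s: 21.45
tool_pos: [0.5164, -0.0408, 0.0555]
eef_rot: [0.003, 0.973, 0.23, 0.0]
contact_force: [-2.0, -1.3, 2.0]
gripper_width: 0.027
```

```bash
python3 - <<'E'
from h import *
snap("scene","s23");snap("wrist","w23");st=bot.read_state(); print(st["time_s"],st["tool_pos"],st["moment"],st["contact_force"])
q=st["eef_rot"]; M=Ro.from_quat([q[1],q[2],q[3],q[0]]).as_matrix(); print(np.degrees(np.arctan2(M[1,0],M[0,0])),M[:,2])
b=cv2.imread("pics/w23.png");a=cv2.imread("pics/s23.png")
cv2.imwrite("pics/h8.png",np.hstack([cv2.resize(a[200:280,290:370],(480,480)),b[:,170:480]])); 
E
```

```text
21.55 [ 0.51636666 -0.04080045  0.05548488] [-0.09444005  0.31264341 -0.00454521] [-2.49630061 -0.60399886  2.66503379]
26.625489675930968 [ 0.00173766 -0.00478544 -0.99998704]
```

View pics/h8.png

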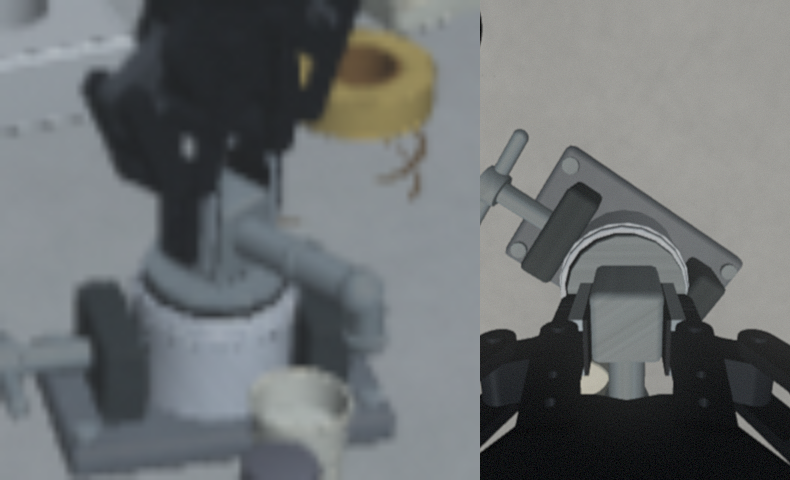

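Request:
{"api": "apply_moves", "payload": {"increments": "0 0 -0.4 0 0 -0.13 1; 0 0 -0.9 0 0 -0.26 1; 0 0 -1.4 0 0 -0.37 1; 0 0 -1.4 0 0 -0.37 1; 0 0 -1.4 0 0 -0.37 1"}}

```text
time_s: 22.18
tool_pos: [0.5158, -0.041, 0.0541]
eef_rot: [0.003, 0.999, 0.048, -0.001]
contact_force: [-5.4, -0.7, 2.9]
gripper_width: 0.0269
```

```bash
python3 - <<'E'
from h import *
snap("scene","s24");snap("wrist","w24");snap("top","t24");st=bot.read_state(); print(st["time_s"],st["tool_pos"],st["moment"],st["contact_force"])
q=st["eef_rot"]; M=Ro.from_quat([q[1],q[2],q[3],q[0]]).as_matrix(); print(np.degrees(np.arctan2(M[1,0],M[0,0])),M[:,2])
b=cv2.imread("pics/w24.png");a=cv2.imread("pics/s24.png")
cv2.imwrite("pics/h9.png",np.hstack([cv2.resize(a[200:280,290:370],(480,480)),b[:,170:480]])); 
E
```

```text
22.325 [ 0.51581375 -0.04095912  0.05410828] [-0.14827079  0.86721521  0.02447899] [-5.87068549 -0.77281113  4.44994544]
5.503054283023619 [-0.00144801 -0.00536157 -0.99998458]
```

View pics/h9.png

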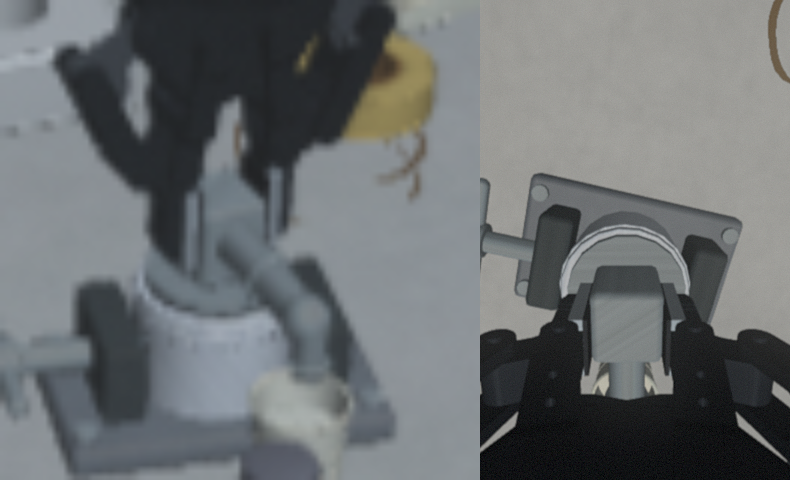

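Request:
{"api": "apply_moves", "payload": {"increments": "0 0 0 0 0 0 0.7; 0 0 0 0 0 0 0; 0 0 0 0 0 0 0; 0 0 0 0 0 0 0; 0 0 15 0 0 0 0; 0 0 50 0 0 0 0; 0 0 100 0 0 0 0; 0 0 130 0 0 0 0"}}

```text
time_s: 23.32
tool_pos: [0.5171, -0.0411, 0.1885]
eef_rot: [0.003, 0.999, 0.048, 0.002]
contact_force: [1.0, 0.0, 0.3]
gripper_width: 0.0853
```

Request:
{"api": "apply_moves", "payload": {"increments": "0 -30 20 0 0 0 0; 0 -60 20 0 0 0 0; 0 -90 20 0 0 0 0; 0 -110 20 0 0 0 0; 0 -110 20 0 0 0 0; 0 -110 20 0 0 0 0"}}

```text
time_s: 24.08
tool_pos: [0.5172, -0.1504, 0.2087]
eef_rot: [0.003, 0.999, 0.048, 0.002]
contact_force: [-0.5, 0.5, -0.2]
gripper_width: 0.0855
```

```bash
python3 - <<'E'
from h import *
snap("scene","s25");snap("wrist","w25");st=bot.read_state(); print(st["time_s"],st["tool_pos"],st["contact_force"])
b=cv2.imread("pics/w25.png");a=cv2.imread("pics/s25.png")
cv2.imwrite("pics/i1.png",np.hstack([cv2.resize(a[200:280,290:370],(480,480)),b[:,170:480]])); 
E
```

```text
24.175 [ 0.51721545 -0.15015231  0.20861994] [0.03027624 0.13535    0.83579001]
```

View pics/i1.png

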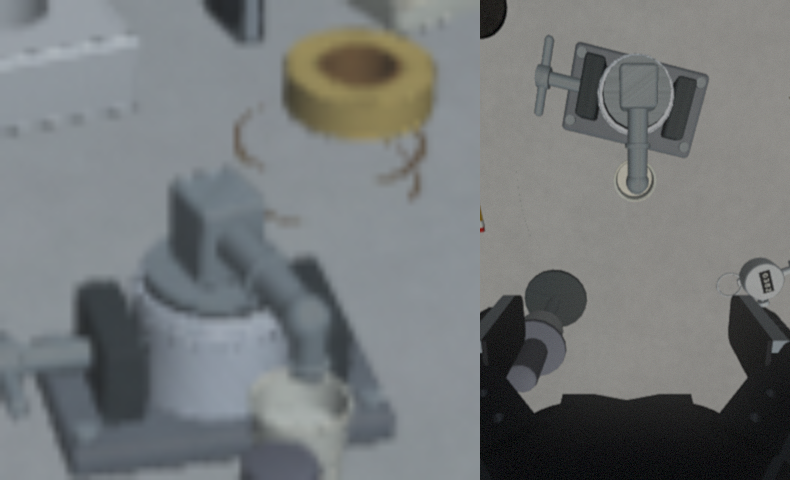

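View pics/w25.png

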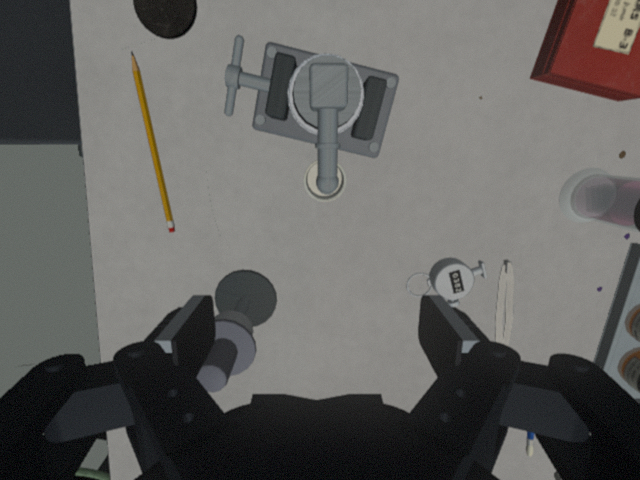

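```bash
python3 - <<'E'
from h import *
b=cv2.imread("pics/w25.png"); cv2.imwrite("pics/i2.png",cv2.resize(b[45:205,270:390],(600,800),interpolation=2)[:600]); cv2.imwrite("pics/i3.png",cv2.resize(b[150:205,295:355],(720,660),interpolation=2)[:600])
a=cv2.imread("pics/s25.png"); cv2.imwrite("pics/i4.png",np.hstack([cv2.resize(a[225:270,305:350],(400,400),interpolation=2),cv2.resize(cv2.imread("pics/s21.png")[225:270,305:350],(400,400),interpolation=2)]))
E
```

```text
(no output)
```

View pics/i3.png

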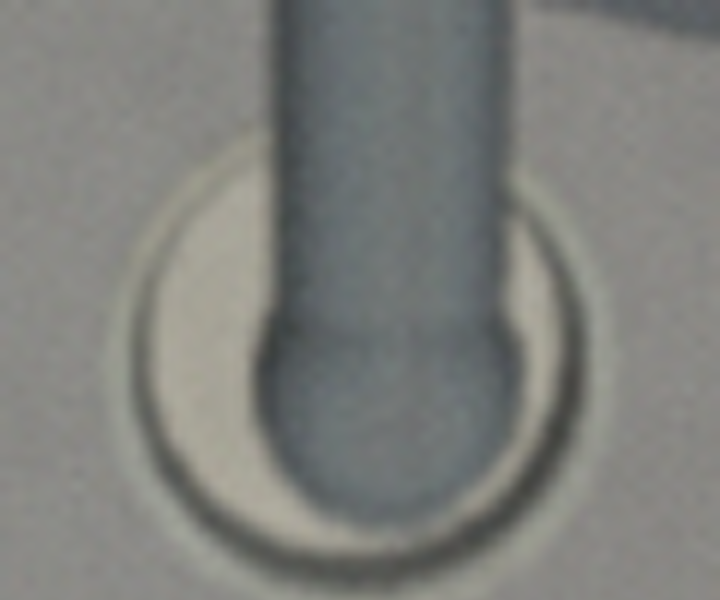

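View pics/i4.png

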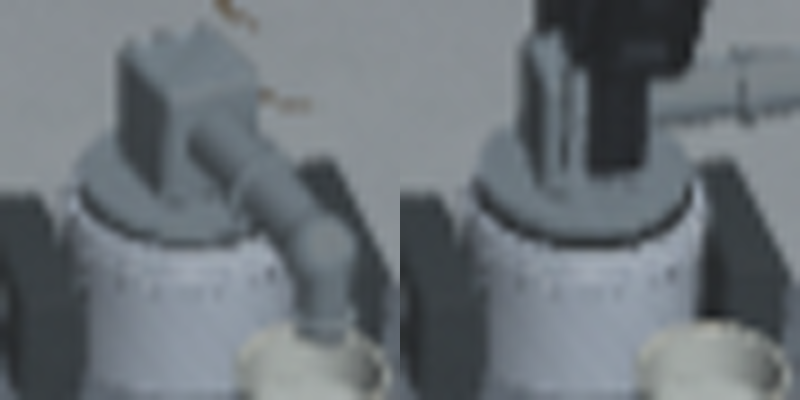

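View pics/i2.png

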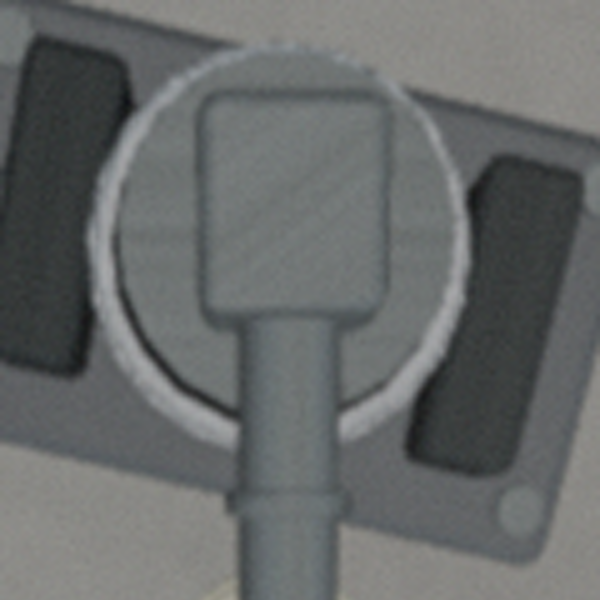

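```bash
python3 - <<'E'
from h import *
f=lambda x,y:(x/12+295,y/12+150)
cup=onz("w25",f(358,362),.05)
# bend sphere: center at spout axis z ~ .0345+.05=.0845
tip=onz("w25",f(390,392),.085)
port=onz("w25",(270+280/5,45+248/5),.06); fl=onz("w25",(270+293/5,45+225/5),.0655)
print(cup,tip,np.linalg.norm((cup-tip)[:2]),"port",port,"flange",fl,"tip r",np.linalg.norm((tip-port)[:2]))
print("plug knob exp",proj("w25",[.4474,-.2616,.145]))
snap("top","t25"); a=cv2.imread("pics/t25.png")
cv2.imwrite("pics/i5.png",np.hstack([cv2.resize(a[190:270,150:230],(400,400),interpolation=2),cv2.resize(cv2.imread("pics/top0.png")[190:270,150:230],(400,400),interpolation=2)]))
E
```

```text
[ 0.52313404 -0.11309086  0.05      ] [ 0.52417383 -0.11163639  0.085     ] 0.001787916826307908 port [ 0.51641241 -0.04183466  0.06      ] flange [ 0.51806498 -0.03890779  0.0655    ] tip r 0.07023190451655552
plug knob exp [209.54641505 378.62441672]
```

View pics/i5.png

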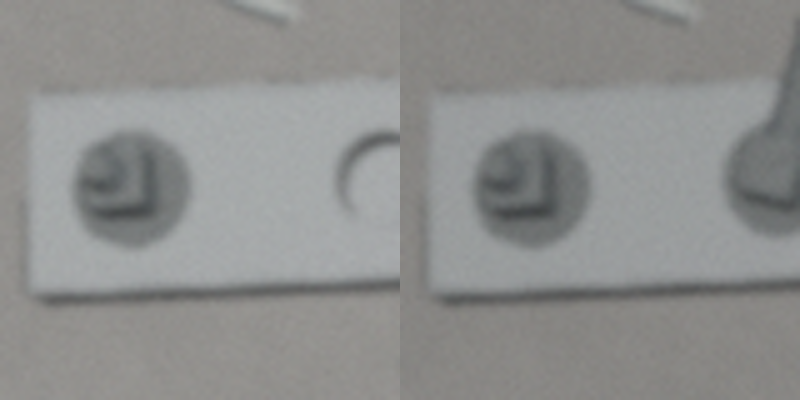

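```bash
python3 -c "
from station import bot
s=bot.read_state();print(s['dq'].round(3),s['time_s']);print(bot.hand_in())"
```

```text
[-0.001 -0.001  0.    -0.002 -0.002 -0.001] 24.225
the job is handed in; nothing more can be done
None
```

The job is done and handed in at about 24 s. The plug is parked in the post holder. The grey elbow went into the port with its spout pointing away from the handle and was screwed about 77° clockwise. I then let go and moved the arm clear.

**Last checks:**
- **Plug:** it stands upright. The knob was about 1 px from the expected spot just after parking. It was about 3–4 px off in the last view, which fits a 1.7 mm sideways camera offset I had found.
- **Spout over cup:** the spout tip measures about 2 mm from the cup axis. The real figure could be a few mm more, because I measured the tip 70 mm from the port axis where the text gives 75 mm.
- **Seal:** the tool came down 2.7 mm while screwing, and the black ring looks clearly thinner under the flange than before. I took no direct reading of how far the seal is pressed.
- **Cup and straight fitting:** both look unmoved in the images.

**What failed or disagreed:**
- **First plug grasp:** it closed on air. The fingertips stand about 20 mm behind the reported tool point, not 22 mm ahead of it as the text says. I measured this in two views, went lower and grasped again.
- **Elbow grasp:** I felt about 5 N upward on the tool, probably from the fingertips touching the flange.
- **Flange centre:** a rough final reading was about 3 mm off the port axis. The flange was partly hidden, and the port's 1.5 mm of play allows less than that.

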